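Clear the scribe's desk onto the drying racks

TASK

The writing board and the ink cups have been washed: hang the board by its two holes on the rack with two pins, and hang each ink cup by its handle on a hook of the other rack, one cup to a hook, and finish with everything hanging still. Any ink cup that stands on the square white sheet at the start is still in use: leave it standing there, put nothing else on the sheet, and do not disturb the other things on the desk.

Things in the scene. Friction and masses are not known exactly. Their poses are not given: they have to be found in the camera images.
- cup1: plain white ceramic ink cup, all four alike: 62 mm diameter, 76 mm high, wall 4 mm, 0.11 to 0.22 kg; may be absent. Stands mouth up. Origin: centre of its underside; z up the axis; the D-shaped handle is on its +y side, to 69 mm from the axis. Can be gripped from above across its body along its x axis (62 mm)
- cup1_loop (a point): centre of the handle opening of cup1, 46 mm from the cup's axis along +y, 38 mm above its underside. The opening is 44 mm high (cup's z) and 30 mm deep (y), of 8 mm round bar; a hook passes through it along the cup's x. Released with the hook in the handle, the cup swings down to hang about 70 degrees tipped
- cup2: plain white ceramic ink cup, all four alike: 62 mm diameter, 76 mm high, wall 4 mm, 0.11 to 0.22 kg; may be absent. Stands mouth up. Origin: centre of its underside; z up the axis; the D-shaped handle is on its +y side, to 69 mm from the axis. Can be gripped from above across its body along its x axis (62 mm)
- cup2_loop (a point): centre of the handle opening of cup2, 46 mm from the cup's axis along +y, 38 mm above its underside. The opening is 44 mm high (cup's z) and 30 mm deep (y), of 8 mm round bar; a hook passes through it along the cup's x. Released with the hook in the handle, the cup swings down to hang about 70 degrees tipped
- cup3: plain white ceramic ink cup, all four alike: 62 mm diameter, 76 mm high, wall 4 mm, 0.11 to 0.22 kg; may be absent. Stands mouth up. Origin: centre of its underside; z up the axis; the D-shaped handle is on its +y side, to 69 mm from the axis. Can be gripped from above across its body along its x axis (62 mm)
- cup3_loop (a point): centre of the handle opening of cup3, 46 mm from the cup's axis along +y, 38 mm above its underside. The opening is 44 mm high (cup's z) and 30 mm deep (y), of 8 mm round bar; a hook passes through it along the cup's x. Released with the hook in the handle, the cup swings down to hang about 70 degrees tipped
- cup4: plain white ceramic ink cup, all four alike: 62 mm diameter, 76 mm high, wall 4 mm, 0.11 to 0.22 kg; may be absent. Stands mouth up. Origin: centre of its underside; z up the axis; the D-shaped handle is on its +y side, to 69 mm from the axis. Can be gripped from above across its body along its x axis (62 mm)
- cup4_loop (a point): centre of the handle opening of cup4, 46 mm from the cup's axis along +y, 38 mm above its underside. The opening is 44 mm high (cup's z) and 30 mm deep (y), of 8 mm round bar; a hook passes through it along the cup's x. Released with the hook in the handle, the cup swings down to hang about 70 degrees tipped
- board: wooden writing board, 12 mm thick (x), 120 mm wide (y), 150 mm high (z), 0.12 to 0.24 kg; standing upright in its holder at the start. Origin: middle of its lower edge. Two square through holes 18 x 18 mm, centres 101 mm above the lower edge and 35 mm either side of the middle. The same from both faces. Its upper edge can be pinched from above (12 mm)
- holder: fixed wooden stand, 90 x 150 mm foot with a slot along its y that holds the board upright; slot floor 8 mm above the desk, slot walls to 38 mm above the desk, slot 16 mm wide. Origin: centre of its underside
- pinrack: fixed two-pin rack: two posts and a crossbar along its y (front face at x = 0, 185 to 205 mm above the desk) on a 100 x 180 mm foot. Two 8 mm round pins stick out of the bar to -x (towards the robot), 56 mm long, at y = +35 and -35 mm, rising from 195 mm height at the bar to 203 mm at their ends. Origin: on the desk under the middle of the bar's front face
- pin_left (a point): point on the axis of the +y pin, 30 mm in front of the bar, 199 mm above the desk
- pin_right (a point): point on the axis of the -y pin, 30 mm in front of the bar, 199 mm above the desk
- hookrack: fixed rack, three upturned hooks at y = +135, 0, -135 mm on a crossbar (front face at x = 0, top 206 mm up) with two posts. Each hook, 8 mm round bar, runs to -x (towards the robot), sloping from 238 mm height 16 mm before the bar to its low point 232 mm up, 70 mm before the bar, then up to its tip 250 mm up, 90 mm before it. Origin: on the desk under the middle of the bar's front face
- hook1 (a point): low point on the axis of the hook at the +y end of the hook rack, 232 mm above the desk, 70 mm in front of the bar
- hook2 (a point): low point on the axis of the hook at the middle of the hook rack, 232 mm above the desk, 70 mm in front of the bar
- hook3 (a point): low point on the axis of the hook at the -y end of the hook rack, 232 mm above the desk, 70 mm in front of the bar
- sheet: flat white square sheet of paper, 170 x 170 mm, lying on the desk; origin at its centre. A cup that stands on it has its axis within 30 mm of the centre at the start; the other cups start more than 130 mm from the centre
- ink_jar: bystander: closed jar, 56 mm diameter, 75 mm high
- stone: bystander: grey stone block, 90 x 45 x 30 mm, on the book
- bowl: bystander: bowl, 90 mm wide, 40 mm high
- brush: bystander: brush, 170 mm long, lying
- book: bystander: book, 150 x 210 x 35 mm
- book2: bystander: book, 160 x 220 x 30 mm
Mind the look-alikes: they are no part of the job. What is shaped like the cup2 but orange or purple is not meant. What is shaped like the cup3 but orange is not meant.

How it is judged:
By the outcome, as a careful person would: the job done as asked, in the order asked, and still so for the second after the job is handed in, with the robot touching nothing.
Of cup1, cup2, cup3, cup4 only 3 to 4 are there at a start; the rules pass over those that are not, and their reading is None.
At some moment in a run one of cup1, cup2, cup3, cup4 may be knocked a few centimetres aside while the robot is not near it.
It also fails if it takes over 210 s, if anything falls off the work surface, if the arm or the gripper's body presses on something with over 40 N, if the wrist force passes 120 N, or if a joint passes its speed limit or range.

ROBOT

A 6-joint arm with a two-finger parallel gripper is mounted at the origin on the work surface. World frame = base frame: x ahead of the robot, y to its left, z up, the work surface at z = 0. Lengths are in m, angles in rad, forces in N, time in s.
With the tool pointing down it reaches from about 0.3 to 0.75 m from the base axis. Payload 8.5 kg.
Tool frame: the origin (TCP) lies at the very end of the fingers, on their centre line; the grasp point (between the pads) lies 19 mm behind it; z points along the fingers, y is the direction in which the jaws open and shut (so a half turn about z gives the same grasp; the last joint's range is limited). The gripper opens to 85 mm and grips with 20 to 120 N. Pads are 22 mm wide; open, the fingers measure 114 mm over their backs; the gripper's body (76 mm by 85 mm) begins 54 mm behind the grasp point. The pads swing forward as they close: fully open they stand 13 mm farther back than shut.
Start: joints at [0.96, 0.381, 1.297, -0, 1.464, -0.215], TCP at [0.212, 0.507, 0.231] pointing down, gripper open.
Joint ranges: [-3.11, 3.11], [-0.89, 2.33], [0.22, 2.48], [-1.42, 4.56], [0.17, 2.85], [-2.88, 2.88]. Speed limits (rad/s): [2.39, 2.39, 3.14, 3.14, 3.14, 3.14].

INTERFACE

Orientations are given as [roll, pitch, yaw] about the fixed x, y, z axes, in that order (R = Rz(yaw) Ry(pitch) Rx(roll)).
In Python, from bench import robot gives the robot as it stands.
- The arm moves only by the shell command python3 -m handwheel 'ROWS' [FORCE]. ROWS is JSON, a list of rows, each an object of numbers: "x", "y", "z": the shift along the tool's x, y, z in mm; "ax", "ay", "az": the turn, a rotation vector about the tool's x, y, z in degrees; "claw": the finger opening in mm, from 0 to 85.4. In form: [{"x": .., "y": .., "z": .., "ax": .., "ay": .., "az": .., "claw": ..}, ...]. A call has 1 to 5 rows; each row shifts and turns the commanded pose from where the row before left it, along the tool's axes as they then stand; what a row does not reach is not made up. A row lasts 1/12 s, in which the tool goes at most 41.7 mm and 7.16 degrees, less where a joint would pass 70% of its speed; a pose out of reach is approached as far as the arm can. A call with a gripper value outside its range is refused whole. The fingers move at their own pace and stop on an object; FORCE is the grip in N (left out, the last holds). Time passes only in rows, so rows that do not move let the fingers close. It gives the time, the measured TCP pose, the force and the opening at its end, in the units of the state.
- robot.observe(): the state, without advancing time (a new reading comes with each control period).
- robot.grab_frame(name): name is "side" or "top"; returns the picture (400x640x3 uint8, red, green, blue); there is no depth.
- robot.camera_info(name): a dict with "fx", "fy", "cx", "cy" (pixels), "k1" (the pictures are not rectified: a ray, as slopes to the right and down, at radius r is drawn at 1 + k1 r^2 times it, then the intrinsics apply), "R" (3x3) and "t" (3): a world point X has camera coordinates R X + t. Camera axes: x right, y down, z forward; pixel columns grow to the right and rows downward; lengths in m; the calibration is good to about 2 mm. A picture is of the moment at which its call begins. camera_info takes no time and is no camera call.
- robot.sign_off(): hands the job in, once; it reports no verdict.
The state is a dict: "t": time; "q": joint angles; "qd": joint speeds; "joint_torque": joint torques, N m; "ee_pos": TCP position; "ee_rot": TCP orientation; "contact_force": force on the tool from outside, world axes, zero at the start; "wrist_torque": the same for the moment, N m; "grip_width": finger opening in m.
Only numpy, scipy, OpenCV 4.12 (cv2) and the standard library are available. Lean on these libraries where they do the work, as an engineer would, in place of code of your own. Each camera call takes 0.05 s, during which the arm holds its last target. There are 200 camera calls.

## Working session

There is one attempt and no reset: what is moved stays moved. The work goes in short steps, Python scripts to look and compute and a shell command to move; the robot and the scene stay as the last step left them, time stands still between calls to the robot, and variables do not carry over. Pictures are saved under pics/ and viewed, about 12 in all and at most 16, crops included, and the job is handed in when it is done.

```bash
ls; mkdir -p pics
cat > h.py <<'E'
import numpy as np,cv2,json
from bench import robot
from scipy.spatial.transform import Rotation as Ro
def cam(n):
    c=robot.camera_info(n); return c,np.array(c["R"]),np.array(c["t"])
def proj(n,X):
    c,R,t=cam(n); p=np.atleast_2d(X)@R.T+t; s=p[:,:2]/p[:,2:]; s=s*(1+c["k1"]*(s**2).sum(1,keepdims=True))
    return np.round(s*[c["fx"],c["fy"]]+[c["cx"],c["cy"]],1)
def ray(n,uv):
    c,R,t=cam(n); d=(np.array(uv,float)-[c["cx"],c["cy"]])/[c["fx"],c["fy"]]; s=d.copy()
    for _ in range(20): s=d/(1+c["k1"]*(s@s))
    return -R.T@t, R.T@np.array([*s,1])
def atz(n,uv,z):
    o,d=ray(n,uv); return np.round(o+d*(z-o[2])/d[2],4)
def save(n,f,crop=None,k=1,im=None):
    im=robot.grab_frame(n) if im is None else im
    if crop: x0,y0,x1,y1=crop; im=im[y0:y1,x0:x1]
    cv2.imwrite("pics/"+f,cv2.resize(im[:,:,::-1],None,fx=k,fy=k,interpolation=cv2.INTER_CUBIC))
E
python3 - <<'E'
from h import *
for n in("top","side"):
    im=robot.grab_frame(n); cv2.imwrite(f"pics/raw_{n}.png",im[:,:,::-1]); save(n,n+"0.png",None,1.25,im)
    c,R,t=cam(n); print(n,c["fx"],c["k1"],-R.T@t,R[2])
s=robot.observe();print(s)
E
```

```text
pics
top 487.49336430037243 -0.09000665587336856 [0.22182704 0.00724759 1.50578877] [ 0.16218625  0.00102136 -0.98675964]
side 453.50649706698835 -0.025098339553258728 [-0.3359043   0.87564036  1.33762364] [ 0.46059043 -0.52946556 -0.71240625]
{'t': 0.1, 'q': array([ 9.59704763e-01,  3.81133480e-01,  1.29816279e+00, -4.29032251e-06,
        1.46361869e+00, -2.15316621e-01]), 'qd': array([ 0.00074749, -0.00074762, -0.00242253, -0.00095043, -0.00047885,
        0.00122887]), 'joint_torque': array([ 4.37526396e-03, -4.49219584e+01, -2.31658924e+01, -1.52914454e-04,
        3.62023304e-03, -2.69826239e-05]), 'ee_pos': array([0.21189294, 0.50725565, 0.2307784 ]), 'ee_rot': array([-3.14029996e+00, -2.78354505e-04,  2.74581799e+00]), 'contact_force': array([-0.58158538,  0.30287245, -0.2135809 ]), 'wrist_torque': array([ 0.02684567, -0.00142885, -0.02205999]), 'grip_width': 0.0851272394276385}
```

View pics/top0.png

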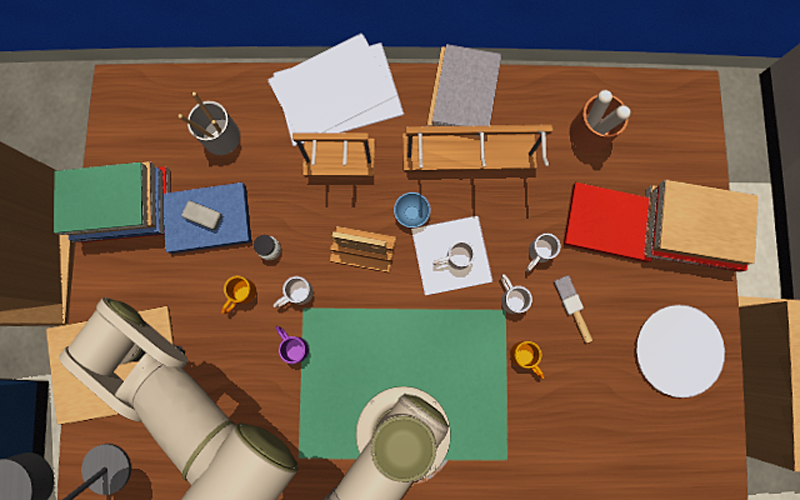

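View pics/side0.png

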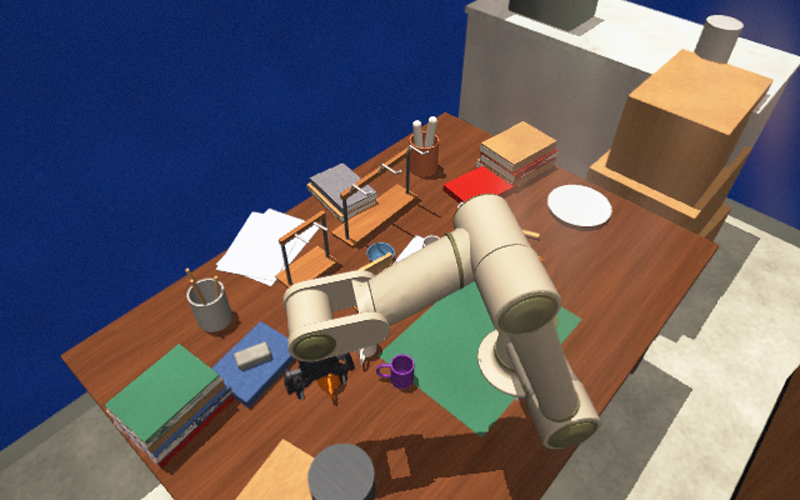

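The top view shows three white cups off the sheet, at about (297,290), (517,298) and (545,247), and one on the sheet at (460,255). The holder is at (362,247), the pin rack at (338,155) and the hook rack at (475,150). The purple and orange cups are decoys.

Run:
```python
from h import *
im=cv2.imread("pics/raw_top.png")[:,:,::-1]
save("top","top1.png",(165,95,461,290),2.7,im)
```

```text
(no output)
```

View pics/top1.png

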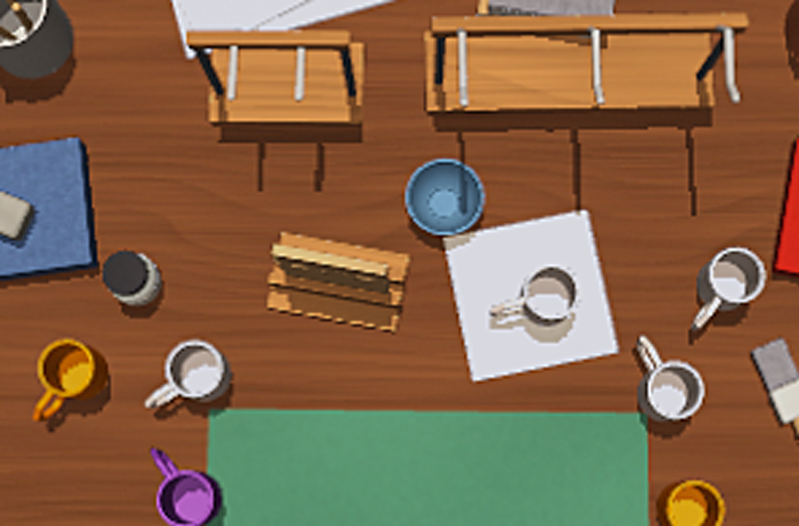

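Run:
```python
from h import *
P=lambda x,y:(165+x/2.7,95+y/2.7)
for nm,z,pts in [("cups rim",.076,[(197,369),(675,389),(735,276),(550,295)]),("handle tips",.038,[(150,402),(643,342),(697,327),(492,318)]),
 ("hooktips",.25,[(464,104),(600,102),(738,100)]),("pin tips",.203,[(232,99),(299,101)]),("pin base",.195,[(234,48),(302,48)]),("bar front ends top",.205,[(189,47),(349,47)]),("hookbar front top",.206,[(431,31),(747,27)]),
 ("board top",.158,[(274,248),(388,265),(388,276),(274,257)]),("holder foot",.02,[(267,308),(396,331),(408,254),(284,234)]),("sheet",0,[(444,238),(587,210),(618,352),(473,381)])]:
    print(nm); [print("  ",p,atz("top",P(*p),z)) for p in pts]
```

```text
cups rim
   (197, 369) [0.3375 0.2515 0.076 ]
   (675, 389) [ 0.3204 -0.2692  0.076 ]
   (735, 276) [ 0.4455 -0.3386  0.076 ]
   (550, 295) [ 0.4226 -0.1334  0.076 ]
handle tips
   (150, 402) [0.303  0.3095 0.038 ]
   (643, 342) [ 0.3756 -0.2415  0.038 ]
   (697, 327) [ 0.393  -0.3029  0.038 ]
   (492, 318) [ 0.4012 -0.0718  0.038 ]
hooktips
   (464, 104) [ 0.5878 -0.0327  0.25  ]
   (600, 102) [ 0.5914 -0.1673  0.25  ]
   (738, 100) [ 0.5954 -0.3052  0.25  ]
pin tips
   (232, 99) [0.6049 0.2041 0.203 ]
   (299, 101) [0.6032 0.1351 0.203 ]
pin base
   (234, 48) [0.6624 0.2053 0.195 ]
   (302, 48) [0.6628 0.1343 0.195 ]
bar front ends top
   (189, 47) [0.6599 0.2505 0.205 ]
   (349, 47) [0.6609 0.0848 0.205 ]
hookbar front top
   (431, 31) [6.786e-01 3.000e-04 2.060e-01]
   (747, 27) [ 0.6875 -0.3285  0.206 ]
board top
   (274, 248) [0.4577 0.1616 0.158 ]
   (388, 265) [0.4409 0.0426 0.158 ]
   (388, 276) [0.4294 0.0425 0.158 ]
   (274, 257) [0.4482 0.1613 0.158 ]
holder foot
   (267, 308) [0.4125 0.1835 0.02  ]
   (396, 331) [0.3876 0.0362 0.02  ]
   (408, 254) [0.4763 0.0235 0.02  ]
   (284, 234) [0.4983 0.1663 0.02  ]
sheet
   (444, 238) [ 0.499  -0.0179  0.    ]
   (587, 210) [ 0.5339 -0.1849  0.    ]
   (618, 352) [ 0.3678 -0.2188  0.    ]
   (473, 381) [ 0.3331 -0.0522  0.    ]
```

```bash
cat >> h.py <<'E'
def fr(x,y,yaw):
    def f(P): P=np.atleast_2d(P); return P@Ro.from_euler("z",yaw).as_matrix().T+[x,y,0]
    return f
def overlay(n,polys,crop,k,f,im=None):
    im=robot.grab_frame(n) if im is None else im
    x0,y0,x1,y1=crop; im=cv2.resize(im[y0:y1,x0:x1,::-1],None,fx=k,fy=k,interpolation=cv2.INTER_CUBIC)
    for P,c in polys:
        q=((proj(n,P)-[x0,y0]+.5)*k-.5)
        cv2.polylines(im,[np.round(q*8).astype(int)],False,c,1,cv2.LINE_AA,3)
    cv2.imwrite("pics/"+f,im)
a=np.linspace(0,2*np.pi,40)
def cup(x,y,yaw,z=0):
    f=fr(x,y,yaw); C=lambda r,h:f(np.c_[r*np.cos(a),r*np.sin(a),0*a+h+z])
    hd=f(np.array([[0,.031,.064],[0,.069,.064],[0,.069,.012],[0,.031,.012]])+[0,0,z])
    return [(C(.031,.076),(0,0,255)),(C(.031,0),(0,160,0)),(hd,(255,0,0))]
PR=(.6615,.1695,.003); HR=(.6818,-.165,.0275); BD=(.444,.102,-.150)
def racks():
    f=fr(*PR); g=fr(*HR); o=[]
    for y in(.035,-.035): o.append((f([[0,y,.195],[-.056,y,.203]]),(0,0,255)))
    o.append((f([[0,.09,.205],[0,-.09,.205]]),(0,0,255)))
    for y in(.135,0,-.135): o.append((g([[-.016,y,.238],[-.07,y,.232],[-.09,y,.25]]),(0,0,255)))
    o.append((g([[0,.165,.206],[0,-.165,.206]]),(0,0,255)))
    return o
def board(x,y,yaw,z):
    f=fr(x,y,yaw); return [(f([[s,t,z+.15] for s,t in((.006,.06),(.006,-.06),(-.006,-.06),(-.006,.06),(.006,.06))]),(255,0,0))]
def go(x,y,z,yaw):
    s=robot.observe(); R0=Ro.from_euler("xyz",s["ee_rot"]); R1=Ro.from_euler("xyz",[np.pi,0,yaw])
    print("t",round(s["t"],2),"pos",np.round(s["ee_pos"],4),"rot",np.round(s["ee_rot"],4),"w",round(s["grip_width"],4),"F",np.round(s["contact_force"],1))
    print(" turn deg",np.round((R0.inv()*R1).as_rotvec(degrees=True),2),"then shift mm",np.round(R1.inv().apply(np.array([x,y,z])-s["ee_pos"])*1e3,1))
E
python3 - <<'E'
from h import *
im=cv2.imread("pics/raw_top.png")[:,:,::-1]
o=racks()+board(*BD,.008)+cup(.3375,.2515,.537)+cup(.3204,-.2692,-1.106)+cup(.4455,-.3386,.974)
overlay("top",o,(165,95,461,290),2.7,"ov.png",im)
go(.444,.102,.2,np.pi/2-.15)
E
```

```text
t 0.1 pos [0.2119 0.5073 0.2308] rot [-3.1403e+00 -3.0000e-04  2.7458e+00] w 0.0851 F [-0.6  0.3 -0.2]
 turn deg [-7.000e-02  4.000e-02  7.592e+01] then shift mm [-366.   290.1   30.8]
```

View pics/ov.png

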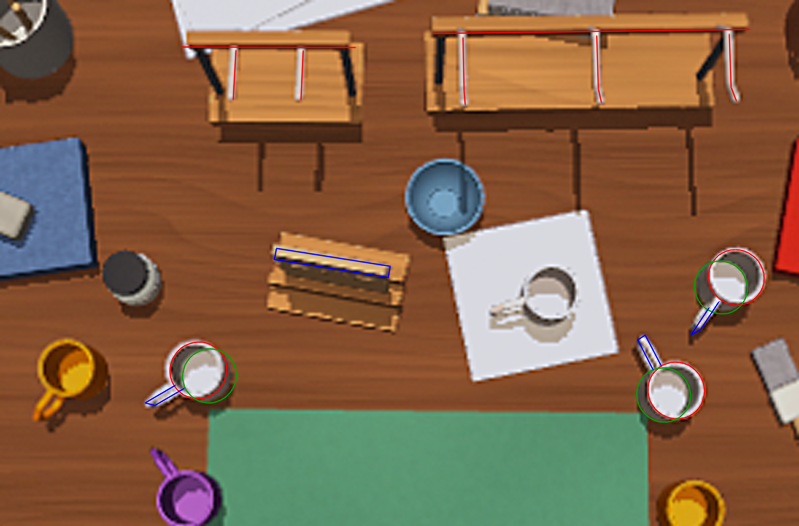

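The overlay agrees with both racks, the board and the cups to about one raw pixel, or 2–3 mm. I'll do the board first.

```bash
H="python3 -m handwheel"; 
$H '[{"az":6.9},{"az":6.9},{"az":6.9},{"az":6.9},{"az":6.9}]' && $H '[{"az":6.9},{"az":6.9},{"az":6.9},{"az":6.9},{"az":6.9}]' >/dev/null && $H '[{"az":6.9},{"x":-30,"y":24},{"x":-30,"y":24},{"x":-30,"y":24,"claw":50},{"x":-30,"y":24}]' >/dev/null && $H '[{"x":-30,"y":24},{"x":-30,"y":24},{"x":-30,"y":24},{"x":-30,"y":24},{"x":-30,"y":24}]' >/dev/null && $H '[{"x":-30,"y":24},{"x":-30,"y":24},{"x":-30,"y":24},{},{}]'
python3 -c "
from h import *
go(.444,.102,.133,np.pi/2-.15)"
```

```text
t 0.1 pos [0.2119 0.5073 0.2308] rot [-3.1403e+00 -3.0000e-04  2.7458e+00] w 0.0851 F [-0.6  0.3 -0.2]
 turn deg [-7.000e-02  4.000e-02  7.592e+01] then shift mm [-366.   290.1   97.8]invalid input
```

```bash
python3 -m handwheel '[{"x":0,"y":0,"z":0,"ax":0,"ay":0,"az":6.9,"claw":85}]'
```

```text
t: 0.18
ee_pos: [0.2119, 0.5073, 0.2309]
ee_rot: [-3.141, -0.0, 2.626]
contact_force: [-0.2, 0.2, 0.2]
grip_width: 0.0851
```

```bash
python3 -m handwheel '[{"az":6.9},{"az":6.9}]'
```

```text
invalid input
```

```bash
python3 -m handwheel '[{"x":0,"y":0,"z":0,"ax":0,"ay":0,"az":6.9,"claw":50},{"x":0,"y":0,"z":0,"ax":0,"ay":0,"az":6.9,"claw":50},{"x":0,"y":0,"z":0,"ax":0,"ay":0,"az":6.9,"claw":50},{"x":0,"y":0,"z":0,"ax":0,"ay":0,"az":6.9,"claw":50},{"x":0,"y":0,"z":0,"ax":0,"ay":0,"az":6.9,"claw":50}]' >/dev/null
python3 -m handwheel '[{"x":0,"y":0,"z":0,"ax":0,"ay":0,"az":6.9,"claw":50},{"x":0,"y":0,"z":0,"ax":0,"ay":0,"az":6.9,"claw":50},{"x":0,"y":0,"z":0,"ax":0,"ay":0,"az":6.9,"claw":50},{"x":0,"y":0,"z":0,"ax":0,"ay":0,"az":6.9,"claw":50},{"x":0,"y":0,"z":0,"ax":0,"ay":0,"az":6.9,"claw":50}]' >/dev/null
python3 -m handwheel '[{"x":-30,"y":24,"z":0,"ax":0,"ay":0,"az":0,"claw":50},{"x":-30,"y":24,"z":0,"ax":0,"ay":0,"az":0,"claw":50},{"x":-30,"y":24,"z":0,"ax":0,"ay":0,"az":0,"claw":50},{"x":-30,"y":24,"z":0,"ax":0,"ay":0,"az":0,"claw":50},{"x":-30,"y":24,"z":0,"ax":0,"ay":0,"az":0,"claw":50}]' >/dev/null
python3 -m handwheel '[{"x":-30,"y":24,"z":0,"ax":0,"ay":0,"az":0,"claw":50},{"x":-30,"y":24,"z":0,"ax":0,"ay":0,"az":0,"claw":50},{"x":-30,"y":24,"z":0,"ax":0,"ay":0,"az":0,"claw":50},{"x":-30,"y":24,"z":0,"ax":0,"ay":0,"az":0,"claw":50},{"x":-30,"y":24,"z":0,"ax":0,"ay":0,"az":0,"claw":50}]' >/dev/null
python3 -m handwheel '[{"x":-30,"y":24,"z":0,"ax":0,"ay":0,"az":0,"claw":50},{"x":-30,"y":24,"z":0,"ax":0,"ay":0,"az":0,"claw":50},{"x":0,"y":0,"z":0,"ax":0,"ay":0,"az":0,"claw":50},{"x":0,"y":0,"z":0,"ax":0,"ay":0,"az":0,"claw":50}]'
python3 -c "
from h import *
go(.444,.102,.133,np.pi/2-.15)"
```

```text
t: 2.18
ee_pos: [0.4436, 0.1071, 0.2309]
ee_rot: [-3.141, 0.0, 1.418]
contact_force: [-0.1, 1.7, -0.1]
grip_width: 0.0501
t 2.18 pos [0.4436 0.1071 0.2309] rot [-3.1405  0.      1.4175] w 0.0501 F [-0.1  1.7 -0.1]
 turn deg [-0.06  0.   -0.19] then shift mm [-5.   1.1 97.9]
```

```bash
python3 -m handwheel '[{"x":-5,"y":1,"z":25,"ax":0,"ay":0,"az":0,"claw":50},{"x":0,"y":0,"z":25,"ax":0,"ay":0,"az":0,"claw":50},{"x":0,"y":0,"z":25,"ax":0,"ay":0,"az":0,"claw":50},{"x":0,"y":0,"z":22,"ax":0,"ay":0,"az":0,"claw":50},{"x":0,"y":0,"z":0,"ax":0,"ay":0,"az":0,"claw":50}]'
python3 -m handwheel '[{"x":0,"y":0,"z":0,"ax":0,"ay":0,"az":0,"claw":5},{"x":0,"y":0,"z":0,"ax":0,"ay":0,"az":0,"claw":5},{"x":0,"y":0,"z":0,"ax":0,"ay":0,"az":0,"claw":5},{"x":0,"y":0,"z":0,"ax":0,"ay":0,"az":0,"claw":5},{"x":0,"y":0,"z":0,"ax":0,"ay":0,"az":0,"claw":5}]' 60
python3 -m handwheel '[{"x":0,"y":0,"z":0,"ax":0,"ay":0,"az":0,"claw":5},{"x":0,"y":0,"z":0,"ax":0,"ay":0,"az":0,"claw":5},{"x":0,"y":0,"z":-2,"ax":0,"ay":0,"az":0,"claw":5},{"x":0,"y":0,"z":-5,"ax":0,"ay":0,"az":0,"claw":5},{"x":0,"y":0,"z":-5,"ax":0,"ay":0,"az":0,"claw":5}]'
```

```text
t: 2.6
ee_pos: [0.4408, 0.1045, 0.1312]
ee_rot: [-3.134, 0.001, 1.422]
contact_force: [-1.6, 0.0, 0.2]
grip_width: 0.0497
t: 3.02
ee_pos: [0.4446, 0.1036, 0.1358]
ee_rot: [3.137, -0.001, 1.421]
contact_force: [1.8, 1.6, 8.9]
grip_width: 0.0106
t: 3.43
ee_pos: [0.4437, 0.1033, 0.1468]
ee_rot: [3.141, 0.0, 1.421]
contact_force: [3.1, -1.0, -3.0]
grip_width: 0.0108
```

```bash
python3 -m handwheel '[{"x":0,"y":0,"z":-16,"ax":0,"ay":0,"az":0,"claw":5},{"x":0,"y":0,"z":-16,"ax":0,"ay":0,"az":0,"claw":5},{"x":0,"y":0,"z":-16,"ax":0,"ay":0,"az":0,"claw":5},{"x":0,"y":0,"z":-16,"ax":0,"ay":0,"az":0,"claw":5},{"x":0,"y":0,"z":-16,"ax":0,"ay":0,"az":0,"claw":5}]'
python3 -m handwheel '[{"x":0,"y":0,"z":0,"ax":0,"ay":0,"az":-4.3,"claw":5},{"x":0,"y":0,"z":0,"ax":0,"ay":0,"az":-4.3,"claw":5},{"x":0,"y":0,"z":0,"ax":0,"ay":0,"az":0,"claw":5},{"x":0,"y":0,"z":0,"ax":0,"ay":0,"az":0,"claw":5},{"x":0,"y":0,"z":0,"ax":0,"ay":0,"az":0,"claw":5}]'
python3 -c "
from h import *
go(.565,.1695,.225,np.pi/2+.003)"
```

```text
t: 3.85
ee_pos: [0.4424, 0.1035, 0.2273]
ee_rot: [-3.139, 0.0, 1.421]
contact_force: [0.4, 0.0, -1.0]
grip_width: 0.011
t: 4.27
ee_pos: [0.4429, 0.1035, 0.2262]
ee_rot: [-3.14, -0.0, 1.569]
contact_force: [0.3, -0.0, -1.8]
grip_width: 0.0107
t 4.27 pos [0.4429 0.1035 0.2262] rot [-3.1404 -0.      1.5692] w 0.0107 F [ 0.3 -0.  -1.8]
 turn deg [-0.07 -0.   -0.26] then shift mm [ 65.7 122.3   1.2]
```

```bash
python3 -m handwheel '[{"x":16,"y":30,"z":0,"ax":0,"ay":0,"az":-0.3,"claw":5},{"x":16,"y":30,"z":0,"ax":0,"ay":0,"az":0,"claw":5},{"x":17,"y":31,"z":0,"ax":0,"ay":0,"az":0,"claw":5},{"x":17,"y":31,"z":0,"ax":0,"ay":0,"az":0,"claw":5},{"x":0,"y":0,"z":0,"ax":0,"ay":0,"az":0,"claw":5}]' > /dev/null
python3 -m handwheel '[{"x":0,"y":0,"z":0,"ax":0,"ay":0,"az":0,"claw":5},{"x":0,"y":0,"z":0,"ax":0,"ay":0,"az":0,"claw":5}]'
python3 - <<'E'
from h import *
a=robot.grab_frame("top"); b=robot.grab_frame("side")
print(proj("side",[[.565,.17,.2]]),proj("top",[[.565,.17,.2]]))
cv2.imwrite("pics/bt.png",a[:,:,::-1]);cv2.imwrite("pics/bs.png",b[:,:,::-1])
k=5;s=b[150:270,200:280];t=a[80:200,210:320]
f=lambda i:cv2.resize(i,None,fx=4,fy=4,interpolation=cv2.INTER_CUBIC)
cv2.imwrite("pics/b1.png",np.hstack([f(t),f(s)])[:,:,::-1])
E
```

```text
t: 4.85
ee_pos: [0.5645, 0.1698, 0.2258]
ee_rot: [-3.14, 0.0, 1.576]
contact_force: [-0.2, -0.6, -2.4]
grip_width: 0.0107
[[262.2 194.5]] [[262.9 146. ]]
```

View pics/b1.png

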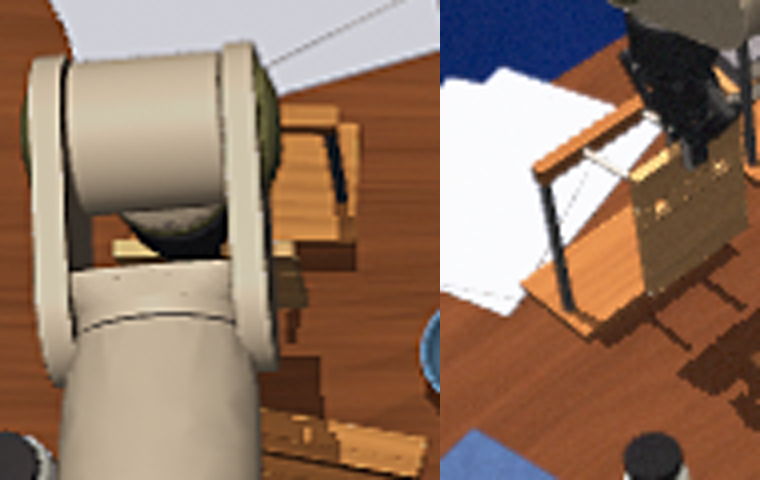

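Run:
```python
from h import *
T=lambda x,y:(210+x/4,80+y/4); S=lambda x,y:(200+(x-440)/4,150+y/4)
for z in(.27,.275): print(atz("top",T(113,249),z),atz("top",T(296,249),z))
# side: points on plane x=.559
def atx(uv,x): o,d=ray("side",uv); return np.round(o+d*(x-o[0])/d[0],4)
for p in((661,206),(720,165),(631,178),(651,296),(745,226)): print(p,atx(S(*p),.559))
q=proj("side",[[.5585,.17+.06,.275],[.5585,.23,.125],[.5585,.11,.125],[.5585,.205,.202],[.5585,.135,.202]]); print((q-[200,150])*4+[440,0])
```

```text
[0.5562 0.2264 0.27  ] [0.5571 0.1062 0.27  ]
[0.5549 0.2255 0.275 ] [0.5557 0.1058 0.275 ]
(661, 206) [0.559  0.2084 0.1978]
(720, 165) [0.559  0.1381 0.1968]
(631, 178) [0.559  0.2354 0.2523]
(651, 296) [0.559  0.2327 0.0993]
(745, 226) [0.559  0.1152 0.0997]
[[633.6 155.6]
 [650.8 275.6]
 [748.  204.4]
 [664.  200.8]
 [722.4 159.2]]
```

Run:
```python
from h import *
f=fr(*PR)
q=proj("side",f([[0,.035,.195],[-.056,.035,.203],[0,-.035,.195],[0,.09,.205],[0,.09,.185],[-.02,.035,.198]])); print((q-[200,150])*4+[440,0])
im=cv2.imread("pics/bs.png")[:,:,::-1]
o=racks()[:3]+[(fr(.5645,.1698,0)(p),c) for p,c in [([[-.006,.06,.0995],[-.006,-.06,.0995],[-.006,-.06,.2495],[-.006,.06,.2495],[-.006,.06,.0995]],(255,0,0))]+[([[-.006,s*.035+a*.009,.2005+b*.009] for a,b in((1,1),(1,-1),(-1,-1),(-1,1),(1,1))],(0,0,255)) for s in(1,-1)]]
overlay("side",o,(215,165,280,230),9,"b2.png",im)
```

```text
[[587.6 150. ]
 [628.4 173.6]
 [646.  110.8]
 [538.4 174.4]
 [541.6 190. ]
 [602.  158.4]]
```

View pics/b2.png

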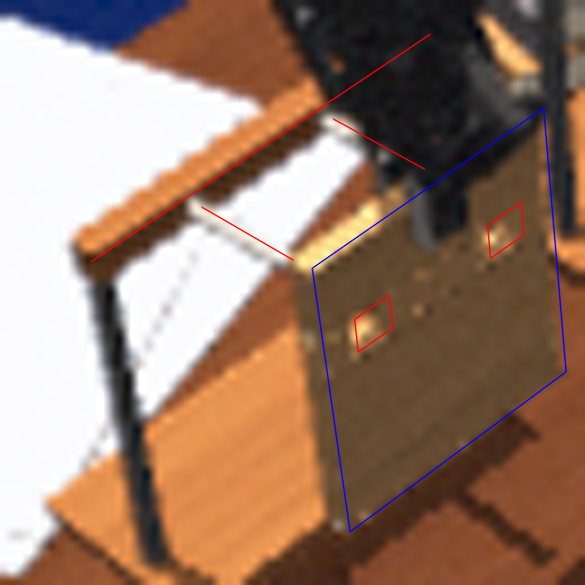

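```bash
python3 -m handwheel '[{"x":0,"y":12,"z":0,"ax":0,"ay":0,"az":0,"claw":5},{"x":0,"y":12,"z":0,"ax":0,"ay":0,"az":0,"claw":5},{"x":0,"y":12,"z":0,"ax":0,"ay":0,"az":0,"claw":5},{"x":0,"y":0,"z":0,"ax":0,"ay":0,"az":0,"claw":5},{"x":0,"y":6,"z":0,"ax":0,"ay":0,"az":0,"claw":5}]'
python3 -m handwheel '[{"x":0,"y":6,"z":0,"ax":0,"ay":0,"az":0,"claw":5},{"x":0,"y":6,"z":0,"ax":0,"ay":0,"az":0,"claw":5},{"x":0,"y":0,"z":0,"ax":0,"ay":0,"az":0,"claw":5},{"x":0,"y":0,"z":0,"ax":0,"ay":0,"az":0,"claw":5}]'
```

```text
t: 5.37
ee_pos: [0.6062, 0.1699, 0.2267]
ee_rot: [-3.141, -0.0, 1.576]
contact_force: [0.4, -0.5, -2.0]
grip_width: 0.0113
t: 5.7
ee_pos: [0.6191, 0.1702, 0.2262]
ee_rot: [-3.141, -0.0, 1.576]
contact_force: [-0.7, -0.2, -2.4]
grip_width: 0.0109
```

```bash
python3 -m handwheel '[{"x":0,"y":6,"z":0,"ax":0,"ay":0,"az":0,"claw":5},{"x":0,"y":7,"z":0,"ax":0,"ay":0,"az":0,"claw":5},{"x":0,"y":0,"z":0,"ax":0,"ay":0,"az":0,"claw":5},{"x":0,"y":0,"z":0,"ax":0,"ay":0,"az":0,"claw":5}]'
python3 - <<'E'
from h import *
save("side","b3.png",(205,150,305,240),7)
E
```

```text
t: 6.03
ee_pos: [0.6324, 0.1703, 0.226]
ee_rot: [-3.141, 0.0, 1.576]
contact_force: [-0.8, 1.1, -1.0]
grip_width: 0.0107
```

View pics/b3.png

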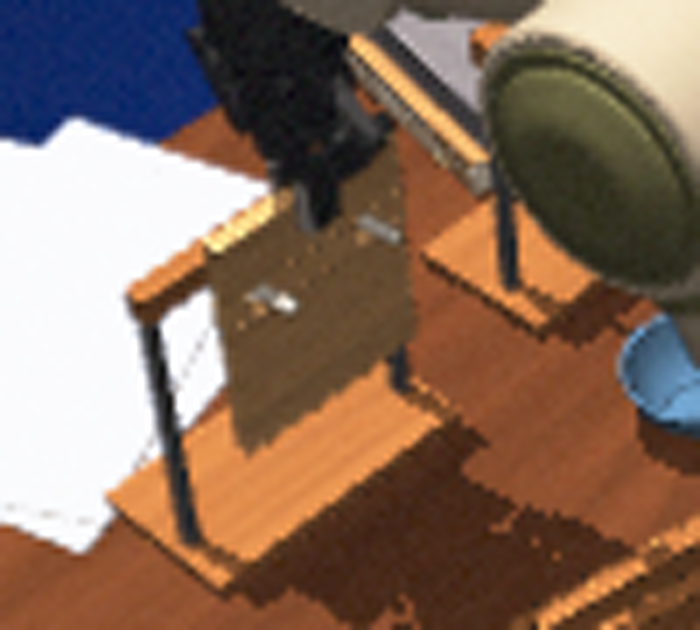

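Both pins come through the holes, at (285,300) and (385,232). I'll lower the board until it rests on them, then release it.

```bash
python3 -m handwheel '[{"x":0,"y":0,"z":2,"ax":0,"ay":0,"az":0,"claw":5},{"x":0,"y":0,"z":2,"ax":0,"ay":0,"az":0,"claw":5},{"x":0,"y":0,"z":2,"ax":0,"ay":0,"az":0,"claw":5},{"x":0,"y":0,"z":0,"ax":0,"ay":0,"az":0,"claw":5},{"x":0,"y":0,"z":0,"ax":0,"ay":0,"az":0,"claw":5}]'
python3 -m handwheel '[{"x":0,"y":0,"z":0,"ax":0,"ay":0,"az":0,"claw":24},{"x":0,"y":0,"z":0,"ax":0,"ay":0,"az":0,"claw":24},{"x":0,"y":0,"z":0,"ax":0,"ay":0,"az":0,"claw":24},{"x":0,"y":0,"z":0,"ax":0,"ay":0,"az":0,"claw":24},{"x":0,"y":0,"z":-8,"ax":0,"ay":0,"az":0,"claw":24}]'
python3 -m handwheel '[{"x":0,"y":0,"z":-16,"ax":0,"ay":0,"az":0,"claw":24},{"x":0,"y":0,"z":-16,"ax":0,"ay":0,"az":0,"claw":24},{"x":0,"y":0,"z":-16,"ax":0,"ay":0,"az":0,"claw":24},{"x":0,"y":-30,"z":-16,"ax":0,"ay":0,"az":0,"claw":40},{"x":0,"y":-30,"z":0,"ax":0,"ay":0,"az":0,"claw":50}]'
python3 -c "
from h import *
go(.338,.253,.25,np.pi/2+.537)"
```

```text
t: 6.5
ee_pos: [0.6321, 0.1704, 0.2218]
ee_rot: [3.14, -0.0, 1.576]
contact_force: [-2.0, -0.1, 6.2]
grip_width: 0.0108
t: 6.92
ee_pos: [0.6315, 0.1703, 0.2269]
ee_rot: [-3.138, 0.0, 1.576]
contact_force: [0.0, 0.5, -0.8]
grip_width: 0.024
t: 7.33
ee_pos: [0.5728, 0.1698, 0.295]
ee_rot: [3.137, -0.0, 1.576]
contact_force: [0.1, 0.5, 1.6]
grip_width: 0.047
t 7.33 pos [0.5728 0.1698 0.295 ] rot [ 3.1367e+00 -4.0000e-04  1.5758e+00] w 0.047 F [0.1 0.5 1.6]
 turn deg [  0.28   0.05 -30.48] then shift mm [ 191.5 -159.2   45. ]
```

```bash
python3 -m handwheel '[{"x":12,"y":-33,"z":0,"ax":0,"ay":0,"az":0,"claw":85},{"x":12,"y":-33,"z":0,"ax":0,"ay":0,"az":0,"claw":85},{"x":12,"y":-33,"z":0,"ax":0,"ay":0,"az":0,"claw":85},{"x":12,"y":-33,"z":0,"ax":0,"ay":0,"az":0,"claw":85},{"x":12,"y":-33,"z":0,"ax":0,"ay":0,"az":0,"claw":85}]' >/dev/null
python3 -m handwheel '[{"x":12,"y":-33,"z":10,"ax":0,"ay":0,"az":0,"claw":85},{"x":12,"y":-33,"z":10,"ax":0,"ay":0,"az":0,"claw":85},{"x":0,"y":0,"z":10,"ax":0,"ay":0,"az":-6,"claw":85},{"x":0,"y":0,"z":10,"ax":0,"ay":0,"az":-6,"claw":85},{"x":0,"y":0,"z":0,"ax":0,"ay":0,"az":-6,"claw":85}]' >/dev/null
python3 -m handwheel '[{"x":0,"y":0,"z":0,"ax":0,"ay":0,"az":-6,"claw":85},{"x":0,"y":0,"z":0,"ax":0,"ay":0,"az":-6,"claw":85},{"x":0,"y":0,"z":0,"ax":0,"ay":0,"az":0,"claw":85},{"x":0,"y":0,"z":0,"ax":0,"ay":0,"az":0,"claw":85}]'
python3 - <<'E'
from h import *
go(.338,.253,.038,np.pi/2+.537)
a=robot.grab_frame("top");b=robot.grab_frame("side")
cv2.imwrite("pics/c_t.png",a[:,:,::-1]);cv2.imwrite("pics/c_s.png",b[:,:,::-1])
f=lambda i,k:cv2.resize(i,None,fx=k,fy=k,interpolation=cv2.INTER_CUBIC)
cv2.imwrite("pics/c1.png",np.hstack([f(a[100:290,170:460],1.6),f(b[120:310,180:360],1.6)])[:,:,::-1])
E
```

```text
t: 8.5
ee_pos: [0.3407, 0.2527, 0.2528]
ee_rot: [3.141, 0.0, 2.097]
contact_force: [-0.5, 0.1, 0.4]
grip_width: 0.0849
t 8.5 pos [0.3407 0.2527 0.2528] rot [3.1409e+00 2.0000e-04 2.0970e+00] w 0.0849 F [-0.5  0.1  0.4]
 turn deg [ 0.04  0.01 -0.62] then shift mm [  1.6  -2.2 214.8]
```

View pics/c1.png

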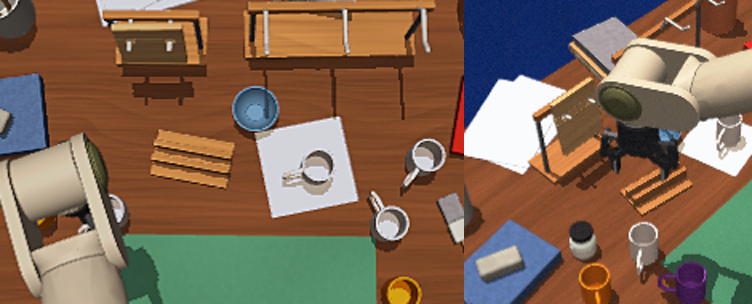

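Run:
```python
from h import *
im=cv2.imread("pics/c_s.png")[:,:,::-1]
overlay("side",cup(.338,.253,.537),(255,245,335,305),9,"c2.png",im)
```

```text
(no output)
```

View pics/c2.png

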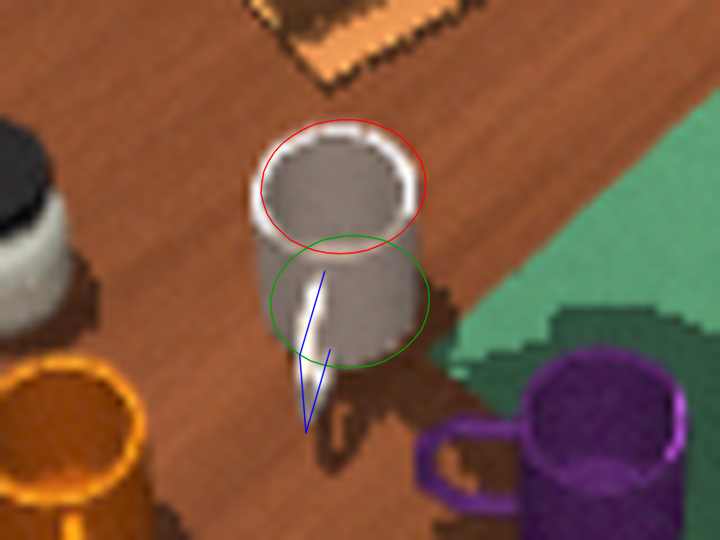

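```bash
python3 -m handwheel '[{"x":0,"y":0,"z":0,"ax":0,"ay":0,"az":-2.8,"claw":85},{"x":1.5,"y":-2,"z":38,"ax":0,"ay":0,"az":0,"claw":85},{"x":0,"y":0,"z":38,"ax":0,"ay":0,"az":0,"claw":85},{"x":0,"y":0,"z":38,"ax":0,"ay":0,"az":0,"claw":85},{"x":0,"y":0,"z":26,"ax":0,"ay":0,"az":0,"claw":85}]'
python3 -m handwheel '[{"x":0,"y":0,"z":25,"ax":0,"ay":0,"az":0,"claw":85},{"x":0,"y":0,"z":25,"ax":0,"ay":0,"az":0,"claw":85},{"x":0,"y":0,"z":25,"ax":0,"ay":0,"az":0,"claw":85},{"x":0,"y":0,"z":0,"ax":0,"ay":0,"az":0,"claw":85},{"x":0,"y":0,"z":0,"ax":0,"ay":0,"az":0,"claw":85}]'
python3 -m handwheel '[{"x":0,"y":0,"z":0,"ax":0,"ay":0,"az":0,"claw":50},{"x":0,"y":0,"z":0,"ax":0,"ay":0,"az":0,"claw":50},{"x":0,"y":0,"z":0,"ax":0,"ay":0,"az":0,"claw":50},{"x":0,"y":0,"z":0,"ax":0,"ay":0,"az":0,"claw":50},{"x":0,"y":0,"z":0,"ax":0,"ay":0,"az":0,"claw":50}]' 35
python3 -m handwheel '[{"x":0,"y":0,"z":-3,"ax":0,"ay":0,"az":0,"claw":50},{"x":0,"y":0,"z":-10,"ax":0,"ay":0,"az":0,"claw":50},{"x":0,"y":0,"z":-20,"ax":0,"ay":0,"az":0,"claw":50},{"x":0,"y":0,"z":-30,"ax":0,"ay":0,"az":0,"claw":50},{"x":0,"y":0,"z":-30,"ax":0,"ay":0,"az":0,"claw":50}]'
```

```text
t: 9.02
ee_pos: [0.3371, 0.2525, 0.11]
ee_rot: [-3.139, -0.0, 2.147]
contact_force: [1.1, -0.7, -0.2]
grip_width: 0.0849
t: 9.43
ee_pos: [0.338, 0.2528, 0.0372]
ee_rot: [-3.139, -0.0, 2.148]
contact_force: [-0.1, -0.2, 0.9]
grip_width: 0.0848
t: 9.85
ee_pos: [0.3391, 0.2532, 0.0388]
ee_rot: [3.138, 0.001, 2.149]
contact_force: [0.1, -1.0, 4.7]
grip_width: 0.0603
t: 10.27
ee_pos: [0.3375, 0.2527, 0.132]
ee_rot: [-3.141, -0.0, 2.149]
contact_force: [-0.0, 0.3, -1.9]
grip_width: 0.0598
```

```bash
cat >> h.py <<'E'
def hook(y,dx,z,yaw=None):
    p=fr(*HR)([[-.07+dx,y-.046,0]])[0]; go(p[0],p[1],z,np.pi/2+HR[2])
E
python3 -m handwheel '[{"x":0,"y":0,"z":-25,"ax":0,"ay":0,"az":6.3,"claw":50},{"x":0,"y":0,"z":-25,"ax":0,"ay":0,"az":6.3,"claw":50},{"x":0,"y":0,"z":-25,"ax":0,"ay":0,"az":6.3,"claw":50},{"x":0,"y":0,"z":-25,"ax":0,"ay":0,"az":6.3,"claw":50},{"x":0,"y":0,"z":-9,"ax":0,"ay":0,"az":6.3,"claw":50}]'
python3 -c "
from h import *
hook(.135,-.055,.241)"
```

```text
t: 10.68
ee_pos: [0.3385, 0.2531, 0.2434]
ee_rot: [3.136, -0.002, 1.594]
contact_force: [-0.1, 0.5, -1.5]
grip_width: 0.0601
t 10.68 pos [0.3385 0.2531 0.2434] rot [ 3.1359e+00 -2.0000e-03  1.5937e+00] w 0.0601 F [-0.1  0.5 -1.5]
 turn deg [ 0.33 -0.12 -0.27] then shift mm [-338.4  206.7    2.4]
```

```bash
python3 -m handwheel '[{"x":-30,"y":18,"z":0,"ax":0,"ay":0,"az":-0.2,"claw":50},{"x":-35,"y":21,"z":0,"ax":0,"ay":0,"az":0,"claw":50},{"x":-35,"y":22,"z":0,"ax":0,"ay":0,"az":0,"claw":50},{"x":-35,"y":22,"z":0,"ax":0,"ay":0,"az":0,"claw":50},{"x":-35,"y":22,"z":0,"ax":0,"ay":0,"az":0,"claw":50}]' >/dev/null
python3 -m handwheel '[{"x":-35,"y":22,"z":0,"ax":0,"ay":0,"az":0,"claw":50},{"x":-35,"y":22,"z":0,"ax":0,"ay":0,"az":0,"claw":50},{"x":-35,"y":22,"z":0,"ax":0,"ay":0,"az":0,"claw":50},{"x":-35,"y":21,"z":0,"ax":0,"ay":0,"az":0,"claw":50},{"x":-28,"y":15,"z":0,"ax":0,"ay":0,"az":0,"claw":50}]'
python3 -m handwheel '[{"x":0,"y":0,"z":0,"ax":0,"ay":0,"az":0,"claw":50},{"x":0,"y":0,"z":0,"ax":0,"ay":0,"az":0,"claw":50},{"x":0,"y":0,"z":0,"ax":0,"ay":0,"az":0,"claw":50}]'
python3 - <<'E'
from h import *
hook(.135,-.055,.241)
a=robot.grab_frame("top");b=robot.grab_frame("side")
cv2.imwrite("pics/d_t.png",a[:,:,::-1]);cv2.imwrite("pics/d_s.png",b[:,:,::-1])
f=lambda i,k:cv2.resize(i,None,fx=k,fy=k,interpolation=cv2.INTER_CUBIC)
print(proj("side",fr(*HR)([[-.07,.135,.232]])))
cv2.imwrite("pics/d1.png",np.hstack([f(a[85:195,280:390],3.6),f(b[110:220,250:360],3.6)])[:,:,::-1])
E
```

```text
t: 11.52
ee_pos: [0.5565, -0.0811, 0.2399]
ee_rot: [3.141, 0.0, 1.601]
contact_force: [0.2, -0.3, -1.9]
grip_width: 0.06
t: 11.77
ee_pos: [0.5551, -0.0779, 0.2397]
ee_rot: [-3.141, -0.0, 1.603]
contact_force: [0.4, 0.9, -2.3]
grip_width: 0.0602
t 11.77 pos [ 0.5551 -0.0779  0.2397] rot [-3.1413e+00 -3.0000e-04  1.6025e+00] w 0.0602 F [ 0.4  0.9 -2.3]
 turn deg [-0.02 -0.02  0.24] then shift mm [-1.5 -0.7 -1.3]
[[293.4 154.9]]
```

View pics/d1.png

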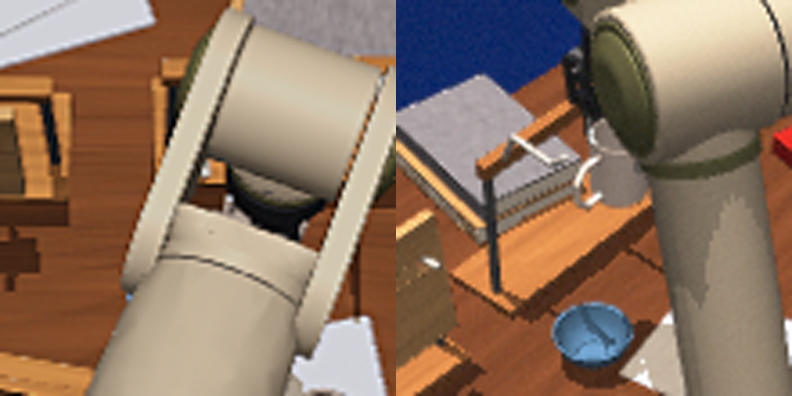

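Run:
```python
from h import *
g=fr(*HR);c=fr(.5551,-.0779,.0275)
S=lambda P:(proj("side",P)-[250,110])*3.6+[396,0]
print("hook",S(g([[-.016,.135,.238],[-.07,.135,.232],[-.09,.135,.25]])))
print("handle outer corners/centre",S(c([[0,.069,.266],[0,.069,.214],[0,.065,.24],[0,.046,.24]])), "rim near", S(c([[-.031,0,.278],[0,.031,.278]])))
```

```text
hook [[514.44 135.36]
 [552.24 161.64]
 [565.92 156.6 ]]
handle outer corners/centre [[573.84 170.64]
 [574.92 209.16]
 [577.08 188.28]
 [589.68 179.28]] rim near [[642.24 141.48]
 [599.04 143.28]]
```

```bash
python3 -m handwheel '[{"x":-1.5,"y":10,"z":-1,"ax":0,"ay":0,"az":0.2,"claw":50},{"x":0,"y":10,"z":0,"ax":0,"ay":0,"az":0,"claw":50},{"x":0,"y":10,"z":0,"ax":0,"ay":0,"az":0,"claw":50},{"x":0,"y":0,"z":0,"ax":0,"ay":0,"az":0,"claw":50}]'
python3 -m handwheel '[{"x":0,"y":8,"z":0,"ax":0,"ay":0,"az":0,"claw":50},{"x":0,"y":8,"z":0,"ax":0,"ay":0,"az":0,"claw":50},{"x":0,"y":8,"z":0,"ax":0,"ay":0,"az":0,"claw":50},{"x":0,"y":0,"z":0,"ax":0,"ay":0,"az":0,"claw":50},{"x":0,"y":0,"z":0,"ax":0,"ay":0,"az":0,"claw":50}]'
python3 - <<'E'
from h import *
hook(.135,0,.22)
b=robot.grab_frame("side");save("side","d2.png",(265,120,355,195),8,b)
E
```

```text
t: 12.2
ee_pos: [0.5863, -0.0779, 0.2405]
ee_rot: [3.141, 0.0, 1.601]
contact_force: [-0.0, 0.6, -2.5]
grip_width: 0.0603
t: 12.62
ee_pos: [0.6097, -0.0782, 0.2401]
ee_rot: [-3.141, -0.0, 1.599]
contact_force: [0.5, 0.2, -2.2]
grip_width: 0.0597
t 12.62 pos [ 0.6097 -0.0782  0.2401] rot [-3.1412e+00 -1.0000e-04  1.5995e+00] w 0.0597 F [ 0.5  0.2 -2.2]
 turn deg [-0.02 -0.    0.07] then shift mm [ 0.2 -0.3 20.1]
```

View pics/d2.png

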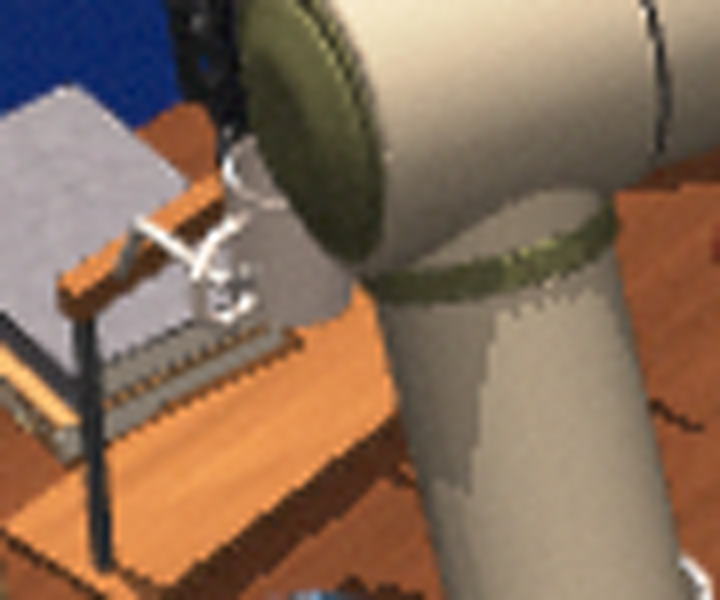

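```bash
python3 -m handwheel '[{"x":0,"y":0,"z":7,"ax":0,"ay":0,"az":0,"claw":50},{"x":0,"y":0,"z":7,"ax":0,"ay":0,"az":0,"claw":50},{"x":0,"y":0,"z":7,"ax":0,"ay":0,"az":0,"claw":50},{"x":0,"y":0,"z":3,"ax":0,"ay":0,"az":0,"claw":50},{"x":0,"y":0,"z":0,"ax":0,"ay":0,"az":0,"claw":50}]'
python3 -m handwheel '[{"x":0,"y":0,"z":0,"ax":0,"ay":0,"az":0,"claw":50},{"x":0,"y":0,"z":0,"ax":0,"ay":0,"az":0,"claw":50}]'
```

```text
t: 13.08
ee_pos: [0.6102, -0.0783, 0.2162]
ee_rot: [3.14, -0.0, 1.599]
contact_force: [3.5, 0.1, 0.2]
grip_width: 0.0602
t: 13.25
ee_pos: [0.6101, -0.0784, 0.2163]
ee_rot: [3.14, 0.0, 1.599]
contact_force: [4.3, -0.1, -0.5]
grip_width: 0.0594
```

```bash
python3 -m handwheel '[{"x":0,"y":0,"z":0,"ax":0,"ay":0,"az":0,"claw":85},{"x":0,"y":0,"z":0,"ax":0,"ay":0,"az":0,"claw":85},{"x":0,"y":0,"z":0,"ax":0,"ay":0,"az":0,"claw":85},{"x":0,"y":0,"z":0,"ax":0,"ay":0,"az":0,"claw":85},{"x":0,"y":0,"z":-10,"ax":0,"ay":0,"az":0,"claw":85}]'
python3 -m handwheel '[{"x":0,"y":0,"z":-25,"ax":0,"ay":0,"az":0,"claw":85},{"x":0,"y":0,"z":-30,"ax":0,"ay":0,"az":0,"claw":85},{"x":0,"y":-20,"z":-20,"ax":0,"ay":0,"az":0,"claw":85},{"x":0,"y":-30,"z":0,"ax":0,"ay":0,"az":0,"claw":85},{"x":0,"y":-30,"z":0,"ax":0,"ay":0,"az":0,"claw":85}]'
python3 -c "
from h import *
go(.3204,-.2692,.25,np.pi/2-1.106)"
```

```text
t: 13.67
ee_pos: [0.6089, -0.0782, 0.2248]
ee_rot: [-3.138, -0.001, 1.599]
contact_force: [-0.2, 0.2, 0.4]
grip_width: 0.0848
t: 14.08
ee_pos: [0.5291, -0.0807, 0.3029]
ee_rot: [3.139, 0.001, 1.6]
contact_force: [0.2, 0.1, -1.4]
grip_width: 0.085
t 14.08 pos [ 0.5291 -0.0807  0.3029] rot [3.1389e+00 1.3000e-03 1.5996e+00] w 0.085 F [ 0.2  0.1 -1.4]
 turn deg [ 1.800e-01 -2.000e-02  6.502e+01] then shift mm [-271.1   74.9   52.9]
```

```bash
python3 -m handwheel '[{"x":-22,"y":-25,"z":5,"ax":0,"ay":0,"az":0,"claw":85},{"x":-22,"y":-25,"z":5,"ax":0,"ay":0,"az":0,"claw":85},{"x":-22,"y":-25,"z":5,"ax":0,"ay":0,"az":0,"claw":85},{"x":-22,"y":-25,"z":5,"ax":0,"ay":0,"az":0,"claw":85},{"x":-22,"y":-25,"z":5,"ax":0,"ay":0,"az":0,"claw":85}]' >/dev/null
python3 -m handwheel '[{"x":-22,"y":-25,"z":5,"ax":0,"ay":0,"az":0,"claw":85},{"x":-22,"y":-25,"z":5,"ax":0,"ay":0,"az":0,"claw":85},{"x":-22,"y":-25,"z":5,"ax":0,"ay":0,"az":0,"claw":85},{"x":0,"y":0,"z":5,"ax":0,"ay":0,"az":6.5,"claw":85},{"x":0,"y":0,"z":5,"ax":0,"ay":0,"az":6.5,"claw":85}]' >/dev/null
python3 -m handwheel '[{"x":0,"y":0,"z":0,"ax":0,"ay":0,"az":6.5,"claw":85},{"x":0,"y":0,"z":0,"ax":0,"ay":0,"az":6.5,"claw":85},{"x":0,"y":0,"z":0,"ax":0,"ay":0,"az":6.5,"claw":85},{"x":0,"y":0,"z":0,"ax":0,"ay":0,"az":6.5,"claw":85},{"x":0,"y":0,"z":0,"ax":0,"ay":0,"az":6.5,"claw":85}]' >/dev/null
python3 -m handwheel '[{"x":0,"y":0,"z":0,"ax":0,"ay":0,"az":6.5,"claw":85},{"x":0,"y":0,"z":0,"ax":0,"ay":0,"az":6.5,"claw":85},{"x":0,"y":0,"z":0,"ax":0,"ay":0,"az":6.5,"claw":85},{"x":0,"y":0,"z":0,"ax":0,"ay":0,"az":0,"claw":85},{"x":0,"y":0,"z":0,"ax":0,"ay":0,"az":0,"claw":85}]'
python3 - <<'E'
from h import *
go(.3204,-.2692,.038,np.pi/2-1.106)
a=robot.grab_frame("top");b=robot.grab_frame("side")
cv2.imwrite("pics/e_t.png",a[:,:,::-1]);cv2.imwrite("pics/e_s.png",b[:,:,::-1])
f=lambda i,k:cv2.resize(i,None,fx=k,fy=k,interpolation=cv2.INTER_CUBIC)
print(proj("side",[[.3204,-.2692,.076],[.4455,-.3386,.076]]))
cv2.imwrite("pics/e1.png",np.hstack([f(a[95:275,290:470],2.2),f(b[110:290,260:440],2.2)])[:,:,::-1])
E
```

```text
t: 15.75
ee_pos: [0.3348, -0.2623, 0.2519]
ee_rot: [3.141, -0.0, 0.468]
contact_force: [0.9, 0.2, -0.1]
grip_width: 0.085
t 15.75 pos [ 0.3348 -0.2623  0.2519] rot [ 3.1409 -0.      0.4681] w 0.085 F [ 0.9  0.2 -0.1]
 turn deg [ 0.04 -0.    0.19] then shift mm [-16.   -0.3 213.9]
[[388.  188.5]
 [373.6 165.8]]
```

View pics/e1.png

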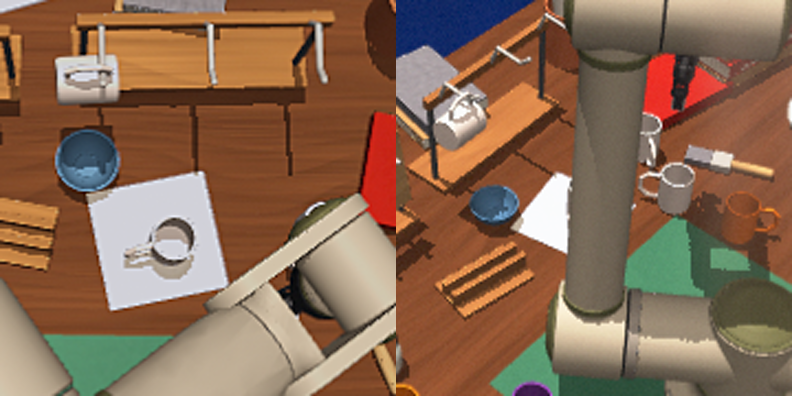

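```bash
python3 -m handwheel '[{"x":-16,"y":0,"z":0,"ax":0,"ay":0,"az":0.2,"claw":85},{"x":0,"y":0,"z":38,"ax":0,"ay":0,"az":0,"claw":85},{"x":0,"y":0,"z":38,"ax":0,"ay":0,"az":0,"claw":85},{"x":0,"y":0,"z":38,"ax":0,"ay":0,"az":0,"claw":85},{"x":0,"y":0,"z":25,"ax":0,"ay":0,"az":0,"claw":85}]'
python3 -m handwheel '[{"x":0,"y":0,"z":25,"ax":0,"ay":0,"az":0,"claw":85},{"x":0,"y":0,"z":25,"ax":0,"ay":0,"az":0,"claw":85},{"x":0,"y":0,"z":25,"ax":0,"ay":0,"az":0,"claw":85},{"x":0,"y":0,"z":0,"ax":0,"ay":0,"az":0,"claw":85},{"x":0,"y":0,"z":0,"ax":0,"ay":0,"az":0,"claw":85}]'
python3 -m handwheel '[{"x":0,"y":0,"z":0,"ax":0,"ay":0,"az":0,"claw":50},{"x":0,"y":0,"z":0,"ax":0,"ay":0,"az":0,"claw":50},{"x":0,"y":0,"z":0,"ax":0,"ay":0,"az":0,"claw":50},{"x":0,"y":0,"z":0,"ax":0,"ay":0,"az":0,"claw":50},{"x":0,"y":0,"z":0,"ax":0,"ay":0,"az":0,"claw":50}]' 35
python3 -m handwheel '[{"x":0,"y":0,"z":-3,"ax":0,"ay":0,"az":0,"claw":50},{"x":0,"y":0,"z":-10,"ax":0,"ay":0,"az":0,"claw":50},{"x":0,"y":0,"z":-20,"ax":0,"ay":0,"az":0,"claw":50},{"x":0,"y":0,"z":-30,"ax":0,"ay":0,"az":0,"claw":50},{"x":0,"y":0,"z":-30,"ax":0,"ay":0,"az":0,"claw":50}]'
```

```text
t: 16.27
ee_pos: [0.3197, -0.2685, 0.1099]
ee_rot: [-3.139, 0.0, 0.463]
contact_force: [0.4, -0.4, -0.4]
grip_width: 0.0851
t: 16.68
ee_pos: [0.3204, -0.2693, 0.0372]
ee_rot: [-3.139, 0.0, 0.463]
contact_force: [-0.5, -0.8, 0.9]
grip_width: 0.085
t: 17.1
ee_pos: [0.321, -0.2701, 0.0389]
ee_rot: [3.138, -0.0, 0.462]
contact_force: [1.1, 1.1, 6.1]
grip_width: 0.06
t: 17.52
ee_pos: [0.3202, -0.2689, 0.132]
ee_rot: [-3.141, 0.0, 0.461]
contact_force: [0.8, -0.3, -1.2]
grip_width: 0.0601
```

```bash
python3 -m handwheel '[{"x":0,"y":0,"z":-25,"ax":0,"ay":0,"az":-6.5,"claw":50},{"x":0,"y":0,"z":-25,"ax":0,"ay":0,"az":-6.5,"claw":50},{"x":0,"y":0,"z":-25,"ax":0,"ay":0,"az":-6.5,"claw":50},{"x":0,"y":0,"z":-25,"ax":0,"ay":0,"az":-6.5,"claw":50},{"x":0,"y":0,"z":-9,"ax":0,"ay":0,"az":-6.5,"claw":50}]' >/dev/null
python3 -m handwheel '[{"x":0,"y":0,"z":0,"ax":0,"ay":0,"az":-6.5,"claw":50},{"x":0,"y":0,"z":0,"ax":0,"ay":0,"az":-6.5,"claw":50},{"x":0,"y":0,"z":0,"ax":0,"ay":0,"az":-6.5,"claw":50},{"x":0,"y":0,"z":0,"ax":0,"ay":0,"az":-6.5,"claw":50},{"x":0,"y":0,"z":0,"ax":0,"ay":0,"az":-6.5,"claw":50}]'
python3 -c "
from h import *
hook(0,-.055,.241)"
```

```text
t: 18.35
ee_pos: [0.3203, -0.269, 0.2401]
ee_rot: [3.141, 0.001, 1.602]
contact_force: [0.6, -0.7, -1.9]
grip_width: 0.0603
t 18.35 pos [ 0.3203 -0.269   0.2401] rot [3.1411e+00 8.0000e-04 1.6016e+00] w 0.0603 F [ 0.6 -0.7 -1.9]
 turn deg [0.03 0.05 0.19] then shift mm [ 48.  239.3  -0.9]
```

```bash
python3 -m handwheel '[{"x":6,"y":30,"z":0,"ax":0,"ay":0,"az":0.2,"claw":50},{"x":6,"y":30,"z":0,"ax":0,"ay":0,"az":0,"claw":50},{"x":6,"y":30,"z":0,"ax":0,"ay":0,"az":0,"claw":50},{"x":6,"y":30,"z":0,"ax":0,"ay":0,"az":0,"claw":50},{"x":6,"y":30,"z":0,"ax":0,"ay":0,"az":0,"claw":50}]' >/dev/null
python3 -m handwheel '[{"x":6,"y":30,"z":0,"ax":0,"ay":0,"az":0,"claw":50},{"x":6,"y":30,"z":0,"ax":0,"ay":0,"az":0,"claw":50},{"x":6,"y":29,"z":-1,"ax":0,"ay":0,"az":0,"claw":50},{"x":0,"y":0,"z":0,"ax":0,"ay":0,"az":0,"claw":50},{"x":0,"y":0,"z":0,"ax":0,"ay":0,"az":0,"claw":50}]'
python3 - <<'E'
from h import *
hook(0,-.055,.241)
b=robot.grab_frame("side")
s=robot.observe()["ee_pos"];c=fr(s[0],s[1],.0275);g=fr(*HR)
o=[(c(np.array([[0,.031,.026],[0,.069,.026],[0,.069,-.026],[0,.031,-.026]])+[0,0,s[2]]),(255,0,0)),(g([[-.016,0,.238],[-.07,0,.232],[-.09,0,.25]]),(0,0,255))]
overlay("side",o,(290,105,370,165),9,"f1.png",b)
E
```

```text
t: 19.18
ee_pos: [0.5589, -0.2155, 0.2404]
ee_rot: [-3.141, -0.0, 1.594]
contact_force: [0.2, -0.1, -0.6]
grip_width: 0.06
t 19.18 pos [ 0.5589 -0.2155  0.2404] rot [-3.1413 -0.      1.5941] w 0.06 F [ 0.2 -0.1 -0.6]
 turn deg [-0.02 -0.   -0.24] then shift mm [ 1.1 -0.7 -0.6]
```

View pics/f1.png

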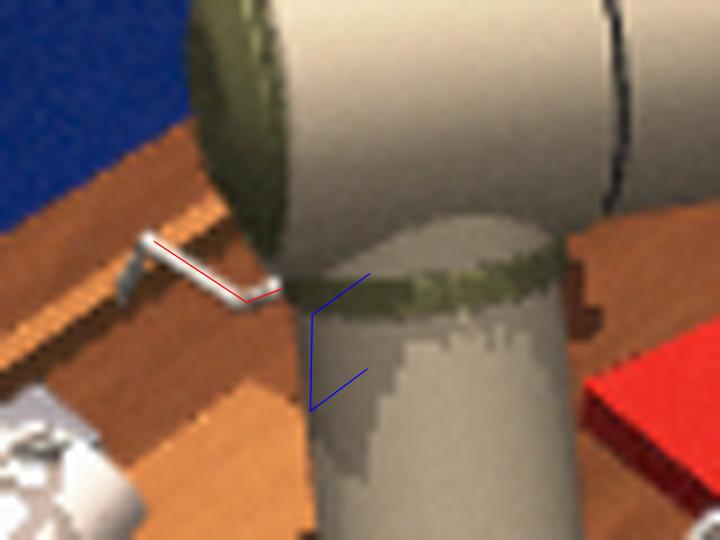

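The arm hides the cup here, but the hook overlay agrees. I'll insert by geometry and watch the force.

```bash
python3 -m handwheel '[{"x":1,"y":10,"z":0,"ax":0,"ay":0,"az":-0.2,"claw":50},{"x":0,"y":10,"z":0,"ax":0,"ay":0,"az":0,"claw":50},{"x":0,"y":10,"z":0,"ax":0,"ay":0,"az":0,"claw":50},{"x":0,"y":0,"z":0,"ax":0,"ay":0,"az":0,"claw":50}]'
python3 -m handwheel '[{"x":0,"y":8,"z":0,"ax":0,"ay":0,"az":0,"claw":50},{"x":0,"y":8,"z":0,"ax":0,"ay":0,"az":0,"claw":50},{"x":0,"y":8,"z":0,"ax":0,"ay":0,"az":0,"claw":50},{"x":0,"y":0,"z":0,"ax":0,"ay":0,"az":0,"claw":50},{"x":0,"y":0,"z":0,"ax":0,"ay":0,"az":0,"claw":50}]'
python3 -c "
from h import *
hook(0,0,.216)"
```

```text
t: 19.57
ee_pos: [0.5883, -0.2149, 0.2408]
ee_rot: [3.141, 0.0, 1.595]
contact_force: [-0.2, -0.8, -1.2]
grip_width: 0.0603
t: 19.98
ee_pos: [0.6119, -0.2141, 0.2404]
ee_rot: [-3.141, -0.0, 1.595]
contact_force: [-0.5, 0.0, -0.1]
grip_width: 0.0599
t 19.98 pos [ 0.6119 -0.2141  0.2404] rot [-3.1412 -0.      1.5954] w 0.0599 F [-0.5  0.  -0.1]
 turn deg [-0.02 -0.   -0.17] then shift mm [ 1.1  1.2 24.4]
```

```bash
python3 -m handwheel '[{"x":0,"y":1,"z":7,"ax":0,"ay":0,"az":0,"claw":50},{"x":0,"y":0,"z":7,"ax":0,"ay":0,"az":0,"claw":50},{"x":0,"y":0,"z":7,"ax":0,"ay":0,"az":0,"claw":50},{"x":0,"y":0,"z":3,"ax":0,"ay":0,"az":0,"claw":50},{"x":0,"y":0,"z":0,"ax":0,"ay":0,"az":0,"claw":50}]'
python3 -m handwheel '[{"x":0,"y":0,"z":2,"ax":0,"ay":0,"az":0,"claw":50},{"x":0,"y":0,"z":0,"ax":0,"ay":0,"az":0,"claw":50},{"x":0,"y":0,"z":0,"ax":0,"ay":0,"az":0,"claw":50}]'
```

```text
t: 20.4
ee_pos: [0.6138, -0.2138, 0.2162]
ee_rot: [3.14, -0.0, 1.595]
contact_force: [3.8, -0.8, 0.8]
grip_width: 0.0598
t: 20.65
ee_pos: [0.6139, -0.2139, 0.2151]
ee_rot: [3.139, 0.001, 1.596]
contact_force: [4.5, 0.8, 5.1]
grip_width: 0.0599
```

Contact is felt at the expected height of 0.216, so the handle is on the hook. Releasing.

```bash
python3 -m handwheel '[{"x":0,"y":0,"z":0,"ax":0,"ay":0,"az":0,"claw":85},{"x":0,"y":0,"z":0,"ax":0,"ay":0,"az":0,"claw":85},{"x":0,"y":0,"z":0,"ax":0,"ay":0,"az":0,"claw":85},{"x":0,"y":0,"z":0,"ax":0,"ay":0,"az":0,"claw":85},{"x":0,"y":0,"z":-10,"ax":0,"ay":0,"az":0,"claw":85}]'
python3 -m handwheel '[{"x":0,"y":0,"z":-25,"ax":0,"ay":0,"az":0,"claw":85},{"x":0,"y":0,"z":-30,"ax":0,"ay":0,"az":0,"claw":85},{"x":0,"y":-20,"z":-20,"ax":0,"ay":0,"az":0,"claw":85},{"x":0,"y":-30,"z":0,"ax":0,"ay":0,"az":0,"claw":85},{"x":0,"y":-30,"z":0,"ax":0,"ay":0,"az":0,"claw":85}]'
python3 -c "
from h import *
go(.4455,-.3386,.25,np.pi/2+.974)"
```

```text
t: 21.07
ee_pos: [0.6125, -0.2136, 0.2225]
ee_rot: [-3.138, -0.002, 1.596]
contact_force: [-0.7, -1.5, 0.3]
grip_width: 0.0848
t: 21.48
ee_pos: [0.5328, -0.2159, 0.3009]
ee_rot: [3.139, 0.002, 1.596]
contact_force: [0.1, -0.6, -0.9]
grip_width: 0.085
t 21.48 pos [ 0.5328 -0.2159  0.3009] rot [3.1393e+00 1.8000e-03 1.5964e+00] w 0.085 F [ 0.1 -0.6 -0.9]
 turn deg [  0.07   0.16 -54.34] then shift mm [   3.2 -150.6   50.9]
```

```bash
python3 -m handwheel '[{"x":0,"y":0,"z":0,"ax":0,"ay":0,"az":-6.8,"claw":85},{"x":0,"y":0,"z":0,"ax":0,"ay":0,"az":-6.8,"claw":85},{"x":0,"y":0,"z":0,"ax":0,"ay":0,"az":-6.8,"claw":85},{"x":0,"y":0,"z":0,"ax":0,"ay":0,"az":-6.8,"claw":85},{"x":0,"y":0,"z":0,"ax":0,"ay":0,"az":-6.8,"claw":85}]' >/dev/null
python3 -m handwheel '[{"x":0,"y":0,"z":0,"ax":0,"ay":0,"az":-6.8,"claw":85},{"x":0,"y":0,"z":0,"ax":0,"ay":0,"az":-6.8,"claw":85},{"x":0,"y":0,"z":0,"ax":0,"ay":0,"az":-6.8,"claw":85},{"x":0,"y":0,"z":0,"ax":0,"ay":0,"az":0,"claw":85},{"x":0,"y":0,"z":0,"ax":0,"ay":0,"az":0,"claw":85}]'
python3 - <<'E'
from h import *
go(.4455,-.3386,.25,np.pi/2+.974)
a=robot.grab_frame("top");b=robot.grab_frame("side")
cv2.imwrite("pics/g_t.png",a[:,:,::-1]);cv2.imwrite("pics/g_s.png",b[:,:,::-1])
x0,y0=390,155
f=lambda i,k:cv2.resize(i,None,fx=k,fy=k,interpolation=cv2.INTER_CUBIC)
cv2.imwrite("pics/g1.png",np.hstack([f(a[165:255,390:480],4.4),f(b[110:200,310:400],4.4)])[:,:,::-1])
for n,o,d in(("top",(390,165),0),("side",(310,110),396)):
  print(n,(proj(n,[[.4455,-.3386,.076],[.393,-.3029,.038]])-o)*4.4+[d,0])
E
```

```text
t: 22.32
ee_pos: [0.5333, -0.2159, 0.2999]
ee_rot: [-3.142, 0.0, 2.541]
contact_force: [1.3, 1.0, 0.3]
grip_width: 0.0848
t 22.32 pos [ 0.5333 -0.2159  0.2999] rot [-3.1415e+00  4.0000e-04  2.5415e+00] w 0.0848 F [1.3 1.  0.3]
 turn deg [-0.    0.03 -0.19] then shift mm [   3.7 -150.9   49.9]
top [[207.68 141.68]
 [145.64 224.84]]
side [[675.84 245.52]
 [693.44 319.44]]
```

View pics/g1.png

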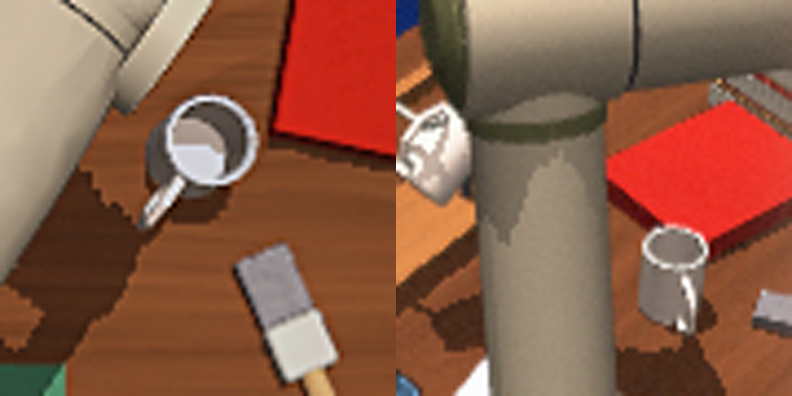

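Run:
```python
from h import *
T=lambda x,y:(390+x/4.4,165+y/4.4)
for p in((234,267),(287,243),(260,245)): print(p,atz("top",T(*p),.015))
print(atz("top",T(211,141),.076))
c=np.array([.4457,-.3403]);u=np.array([.565,.825]);v=np.array([-.825,.565])
print([np.round(c-s*u+w*v,4) for s in(.0425,.058) for w in(-.011,.011)])
go(.4457,-.3400,.25,np.pi/2+.968)
```

```text
(234, 267) [ 0.3664 -0.3694  0.015 ]
(287, 243) [ 0.3836 -0.4076  0.015 ]
(260, 245) [ 0.382  -0.3883  0.015 ]
[ 0.4461 -0.3408  0.076 ]
[array([ 0.4308, -0.3816]), array([ 0.4126, -0.3691]), array([ 0.422 , -0.3944]), array([ 0.4039, -0.3819])]
t 22.42 pos [ 0.5333 -0.2159  0.2996] rot [-3.1415e+00  3.0000e-04  2.5418e+00] w 0.085 F [ 1.2 -0.4 -0.4]
 turn deg [-0.    0.02  0.17] then shift mm [   1.8 -151.9   49.6]
```

```bash
python3 -m handwheel '[{"x":2,"y":-30,"z":0,"ax":0,"ay":0,"az":0.2,"claw":85},{"x":0,"y":-30,"z":0,"ax":0,"ay":0,"az":0,"claw":85},{"x":0,"y":-30,"z":10,"ax":0,"ay":0,"az":0,"claw":85},{"x":0,"y":-30,"z":20,"ax":0,"ay":0,"az":0,"claw":85},{"x":0,"y":-32,"z":20,"ax":0,"ay":0,"az":0,"claw":85}]' >/dev/null
python3 -m handwheel '[{"x":0,"y":0,"z":20,"ax":0,"ay":0,"az":0,"claw":85},{"x":0,"y":0,"z":38,"ax":0,"ay":0,"az":0,"claw":85},{"x":0,"y":0,"z":38,"ax":0,"ay":0,"az":0,"claw":85},{"x":0,"y":0,"z":0,"ax":0,"ay":0,"az":0,"claw":85},{"x":0,"y":0,"z":0,"ax":0,"ay":0,"az":0,"claw":85}]'
python3 -c "
from h import *
go(.4459,-.3403,.038,np.pi/2+.968)"
```

```text
t: 23.25
ee_pos: [0.4457, -0.34, 0.1531]
ee_rot: [3.141, -0.003, 2.54]
contact_force: [0.2, 0.4, 0.3]
grip_width: 0.0846
t 23.25 pos [ 0.4457 -0.34    0.1531] rot [ 3.1409e+00 -2.8000e-03  2.5401e+00] w 0.0846 F [0.2 0.4 0.3]
 turn deg [ 0.04 -0.16  0.07] then shift mm [-3.000e-01 -1.000e-01  1.151e+02]
```

```bash
python3 -m handwheel '[{"x":0,"y":0,"z":30,"ax":0,"ay":0,"az":0,"claw":85},{"x":0,"y":0,"z":30,"ax":0,"ay":0,"az":0,"claw":85},{"x":0,"y":0,"z":30,"ax":0,"ay":0,"az":0,"claw":85},{"x":0,"y":0,"z":25,"ax":0,"ay":0,"az":0,"claw":85},{"x":0,"y":0,"z":0,"ax":0,"ay":0,"az":0,"claw":85}]'
python3 -m handwheel '[{"x":0,"y":0,"z":0,"ax":0,"ay":0,"az":0,"claw":50},{"x":0,"y":0,"z":0,"ax":0,"ay":0,"az":0,"claw":50},{"x":0,"y":0,"z":0,"ax":0,"ay":0,"az":0,"claw":50},{"x":0,"y":0,"z":0,"ax":0,"ay":0,"az":0,"claw":50},{"x":0,"y":0,"z":0,"ax":0,"ay":0,"az":0,"claw":50}]' 35
python3 -m handwheel '[{"x":0,"y":0,"z":-3,"ax":0,"ay":0,"az":0,"claw":50},{"x":0,"y":0,"z":-10,"ax":0,"ay":0,"az":0,"claw":50},{"x":0,"y":0,"z":-20,"ax":0,"ay":0,"az":0,"claw":50},{"x":0,"y":0,"z":-30,"ax":0,"ay":0,"az":0,"claw":50},{"x":0,"y":0,"z":-30,"ax":0,"ay":0,"az":0,"claw":50}]'
python3 -m handwheel '[{"x":0,"y":0,"z":-30,"ax":0,"ay":0,"az":0,"claw":50},{"x":0,"y":0,"z":-30,"ax":0,"ay":0,"az":0,"claw":50},{"x":0,"y":0,"z":-30,"ax":0,"ay":0,"az":0,"claw":50},{"x":0,"y":0,"z":-20,"ax":0,"ay":0,"az":0,"claw":50},{"x":0,"y":0,"z":0,"ax":0,"ay":0,"az":0,"claw":50}]'
python3 -c "
from h import *
hook(-.135,-.055,.241)"
```

```text
t: 23.67
ee_pos: [0.4458, -0.3398, 0.0369]
ee_rot: [3.141, -0.003, 2.541]
contact_force: [-0.4, 1.2, -0.6]
grip_width: 0.085
t: 24.08
ee_pos: [0.4474, -0.3415, 0.0415]
ee_rot: [-3.14, 0.006, 2.541]
contact_force: [0.8, -0.1, 7.3]
grip_width: 0.0599
t: 24.5
ee_pos: [0.4457, -0.3399, 0.1333]
ee_rot: [3.141, -0.001, 2.542]
contact_force: [0.5, -0.5, -2.0]
grip_width: 0.0598
t: 24.92
ee_pos: [0.4467, -0.341, 0.2472]
ee_rot: [-3.139, 0.009, 2.542]
contact_force: [-0.4, -0.5, -1.5]
grip_width: 0.0599
t 24.92 pos [ 0.4467 -0.341   0.2472] rot [-3.139   0.0092  2.5417] w 0.0599 F [-0.4 -0.5 -1.5]
 turn deg [ 0.11  0.56 54.05] then shift mm [-11.5 114.8   6.2]
```

```bash
python3 -m handwheel '[{"x":0,"y":0,"z":0,"ax":0,"ay":0,"az":6.7,"claw":50},{"x":0,"y":0,"z":0,"ax":0,"ay":0,"az":6.7,"claw":50},{"x":0,"y":0,"z":0,"ax":0,"ay":0,"az":6.7,"claw":50},{"x":0,"y":0,"z":0,"ax":0,"ay":0,"az":6.7,"claw":50},{"x":0,"y":0,"z":0,"ax":0,"ay":0,"az":6.7,"claw":50}]' >/dev/null
python3 -m handwheel '[{"x":0,"y":0,"z":0,"ax":0,"ay":0,"az":6.7,"claw":50},{"x":0,"y":0,"z":0,"ax":0,"ay":0,"az":6.7,"claw":50},{"x":0,"y":0,"z":0,"ax":0,"ay":0,"az":6.7,"claw":50},{"x":0,"y":0,"z":0,"ax":0,"ay":0,"az":0,"claw":50},{"x":0,"y":0,"z":0,"ax":0,"ay":0,"az":0,"claw":50}]' 
python3 -c "
from h import *
hook(-.135,-.055,.241)"
```

```text
t: 25.75
ee_pos: [0.4457, -0.3399, 0.241]
ee_rot: [-3.141, -0.001, 1.61]
contact_force: [-0.2, -0.8, -1.6]
grip_width: 0.0602
t 25.75 pos [ 0.4457 -0.3399  0.241 ] rot [-3.1410e+00 -7.0000e-04  1.6096e+00] w 0.0602 F [-0.2 -0.8 -1.6]
 turn deg [-0.03 -0.04  0.65] then shift mm [-12.6 115.8   0. ]
```

```bash
python3 -m handwheel '[{"x":-4,"y":28,"z":0,"ax":0,"ay":0,"az":0.3,"claw":50},{"x":-4,"y":28,"z":0,"ax":0,"ay":0,"az":0,"claw":50},{"x":-4,"y":28,"z":0,"ax":0,"ay":0,"az":0,"claw":50},{"x":0,"y":28,"z":0,"ax":0,"ay":0,"az":0,"claw":50},{"x":0,"y":0,"z":0,"ax":0,"ay":0,"az":0,"claw":50}]' >/dev/null
python3 -m handwheel '[{"x":0,"y":0,"z":0,"ax":0,"ay":0,"az":0,"claw":50},{"x":0,"y":0,"z":0,"ax":0,"ay":0,"az":0,"claw":50}]'
python3 -c "
from h import *
hook(-.135,-.055,.241)"
```

```text
t: 26.33
ee_pos: [0.5578, -0.3486, 0.241]
ee_rot: [-3.141, -0.001, 1.603]
contact_force: [0.6, 0.0, -1.9]
grip_width: 0.0598
t 26.33 pos [ 0.5578 -0.3486  0.241 ] rot [-3.1406e+00 -6.0000e-04  1.6030e+00] w 0.0598 F [ 0.6  0.  -1.9]
 turn deg [-0.06 -0.03  0.27] then shift mm [-0.9  4.  -0. ]
```

```bash
python3 -m handwheel '[{"x":-1,"y":12,"z":0,"ax":0,"ay":0,"az":0,"claw":50},{"x":0,"y":12,"z":0,"ax":0,"ay":0,"az":0,"claw":50},{"x":0,"y":10,"z":0,"ax":0,"ay":0,"az":0,"claw":50},{"x":0,"y":0,"z":0,"ax":0,"ay":0,"az":0,"claw":50}]'
python3 -m handwheel '[{"x":0,"y":8,"z":0,"ax":0,"ay":0,"az":0,"claw":50},{"x":0,"y":8,"z":0,"ax":0,"ay":0,"az":0,"claw":50},{"x":0,"y":8,"z":0,"ax":0,"ay":0,"az":0,"claw":50},{"x":0,"y":0,"z":0,"ax":0,"ay":0,"az":0,"claw":50},{"x":0,"y":0,"z":0,"ax":0,"ay":0,"az":0,"claw":50}]'
python3 -c "
from h import *
hook(-.135,0,.216)"
```

```text
t: 26.67
ee_pos: [0.5925, -0.3487, 0.2413]
ee_rot: [3.141, -0.0, 1.602]
contact_force: [-0.1, -0.1, -1.7]
grip_width: 0.0602
t: 27.08
ee_pos: [0.6154, -0.3482, 0.2414]
ee_rot: [-3.141, 0.0, 1.601]
contact_force: [0.3, -0.7, -2.7]
grip_width: 0.0601
t 27.08 pos [ 0.6154 -0.3482  0.2414] rot [-3.1411  0.      1.601 ] w 0.0601 F [ 0.3 -0.7 -2.7]
 turn deg [-0.03  0.    0.16] then shift mm [ 0.3  1.4 25.4]
```

```bash
python3 -m handwheel '[{"x":0,"y":1,"z":7,"ax":0,"ay":0,"az":0,"claw":50},{"x":0,"y":0,"z":7,"ax":0,"ay":0,"az":0,"claw":50},{"x":0,"y":0,"z":7,"ax":0,"ay":0,"az":0,"claw":50},{"x":0,"y":0,"z":4,"ax":0,"ay":0,"az":0,"claw":50},{"x":0,"y":0,"z":0,"ax":0,"ay":0,"az":0,"claw":50}]'
python3 -m handwheel '[{"x":0,"y":0,"z":1,"ax":0,"ay":0,"az":0,"claw":50},{"x":0,"y":0,"z":0,"ax":0,"ay":0,"az":0,"claw":50},{"x":0,"y":0,"z":0,"ax":0,"ay":0,"az":0,"claw":50}]'
```

```text
t: 27.5
ee_pos: [0.6176, -0.3481, 0.2162]
ee_rot: [3.14, 0.001, 1.601]
contact_force: [5.0, -1.0, -0.1]
grip_width: 0.0598
t: 27.75
ee_pos: [0.6176, -0.348, 0.216]
ee_rot: [3.14, 0.001, 1.601]
contact_force: [3.8, -1.6, 5.1]
grip_width: 0.0599
```

Contact comes at the same height as the other two cups. I'll release, back off and check.

```bash
python3 -m handwheel '[{"x":0,"y":0,"z":0,"ax":0,"ay":0,"az":0,"claw":85},{"x":0,"y":0,"z":0,"ax":0,"ay":0,"az":0,"claw":85},{"x":0,"y":0,"z":0,"ax":0,"ay":0,"az":0,"claw":85},{"x":0,"y":0,"z":0,"ax":0,"ay":0,"az":0,"claw":85},{"x":0,"y":0,"z":-10,"ax":0,"ay":0,"az":0,"claw":85}]'
python3 -m handwheel '[{"x":0,"y":0,"z":-25,"ax":0,"ay":0,"az":0,"claw":85},{"x":0,"y":0,"z":-30,"ax":0,"ay":0,"az":0,"claw":85},{"x":0,"y":-20,"z":-20,"ax":0,"ay":0,"az":0,"claw":85},{"x":0,"y":-30,"z":0,"ax":0,"ay":0,"az":0,"claw":85},{"x":0,"y":-30,"z":0,"ax":0,"ay":0,"az":0,"claw":85}]' >/dev/null
python3 -m handwheel '[{"x":-25,"y":-28,"z":0,"ax":0,"ay":0,"az":0,"claw":85},{"x":-25,"y":-28,"z":0,"ax":0,"ay":0,"az":0,"claw":85},{"x":-25,"y":-28,"z":0,"ax":0,"ay":0,"az":0,"claw":85},{"x":-25,"y":-28,"z":0,"ax":0,"ay":0,"az":0,"claw":85},{"x":-25,"y":-28,"z":0,"ax":0,"ay":0,"az":0,"claw":85}]' >/dev/null
for i in 1 2 3 4; do python3 -m handwheel '[{"x":0,"y":0,"z":0,"ax":0,"ay":0,"az":0,"claw":85},{"x":0,"y":0,"z":0,"ax":0,"ay":0,"az":0,"claw":85},{"x":0,"y":0,"z":0,"ax":0,"ay":0,"az":0,"claw":85},{"x":0,"y":0,"z":0,"ax":0,"ay":0,"az":0,"claw":85},{"x":0,"y":0,"z":0,"ax":0,"ay":0,"az":0,"claw":85}]' >/dev/null; done
python3 - <<'E'
from h import *
a=robot.grab_frame("top");b=robot.grab_frame("side")
cv2.imwrite("pics/z_t.png",a[:,:,::-1])
f=lambda i,k:cv2.resize(i,None,fx=k,fy=k,interpolation=cv2.INTER_CUBIC)
cv2.imwrite("pics/z1.png",np.vstack([f(a[90:250,180:480],2.0),f(b[105:225,210:360],2.5)[:250,:]if 0 else f(b[90:240,180:480],2.0)])[:,:,::-1])
go(0.4,0,.3,0)
E
```

```text
t: 28.17
ee_pos: [0.6166, -0.3476, 0.2233]
ee_rot: [-3.138, -0.003, 1.601]
contact_force: [0.0, -0.2, 0.4]
grip_width: 0.0848
t 30.77 pos [ 0.4011 -0.4795  0.3003] rot [ 3.1416 -0.      1.6008] w 0.0849 F [0.1 0.7 0.9]
 turn deg [-0.   -0.   91.72] then shift mm [-1.100e+00 -4.795e+02  3.000e-01]
```

View pics/z1.png

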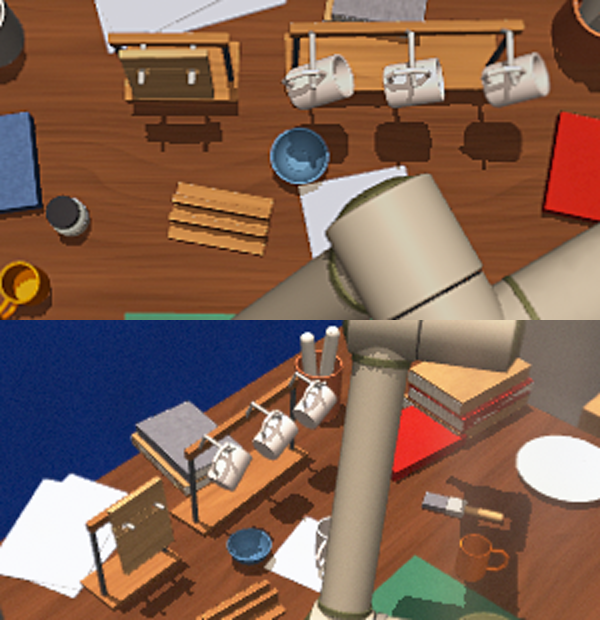

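All three cups and the board are hanging. Next I'll check that they are still, and that the cup on the sheet hasn't moved.

```bash
python3 - <<'E'
from h import *
cv2.imwrite("pics/s0.png",robot.grab_frame("side")[:,:,::-1]);cv2.imwrite("pics/t0.png",robot.grab_frame("top")[:,:,::-1])
E
for i in 1 2 3 4 5; do python3 -m handwheel '[{"x":0,"y":-12,"z":0,"ax":0,"ay":0,"az":0,"claw":85},{"x":0,"y":-12,"z":0,"ax":0,"ay":0,"az":0,"claw":85},{"x":0,"y":0,"z":0,"ax":0,"ay":0,"az":0,"claw":85},{"x":0,"y":0,"z":0,"ax":0,"ay":0,"az":0,"claw":85},{"x":0,"y":0,"z":0,"ax":0,"ay":0,"az":0,"claw":85}]'; done | tail -4
python3 - <<'E'
from h import *
s=robot.grab_frame("side").astype(int);t=robot.grab_frame("top").astype(int)
s0=cv2.imread("pics/s0.png")[:,:,::-1].astype(int);t0=cv2.imread("pics/t0.png")[:,:,::-1].astype(int);r=cv2.imread("pics/raw_top.png")[:,:,::-1].astype(int)
A=lambda d,x0,y0,x1,y1:(int((abs(d).max(2)[y0:y1,x0:x1]>40).sum()),int(abs(d).max(2)[y0:y1,x0:x1].max()))
for i,x in enumerate((322,372,420)): print("top cup",i,A(t-t0,x,100,x+40,145))
print("board",A(t-t0,235,105,300,145),"side hooks",A(s-s0,275,115,350,170),"side board",A(s-s0,220,165,270,230))
print("sheet cup vs start",A(t-r,340,190,385,220),"sheet wide",A(t-r,330,172,400,235),"bowl",A(t-r,310,150,345,190))
cv2.imwrite("pics/fin.png",np.hstack([cv2.resize(t.astype(np.uint8)[95:245,310:470],None,fx=2.5,fy=2.5,interpolation=2),cv2.resize(s.astype(np.uint8)[100:250,270:430],None,fx=2.5,fy=2.5,interpolation=2)])[:,:,::-1])
E
```

```text
ee_pos: [0.281, -0.4832, 0.3004]
ee_rot: [3.141, 0.0, 1.6]
contact_force: [-0.5, 0.1, 0.4]
grip_width: 0.0848
top cup 0 (0, 5)
top cup 1 (28, 139)
top cup 2 (71, 197)
board (0, 5) side hooks (83, 160) side board (0, 18)
sheet cup vs start (352, 226) sheet wide (1407, 226) bowl (227, 101)
```

View pics/fin.png

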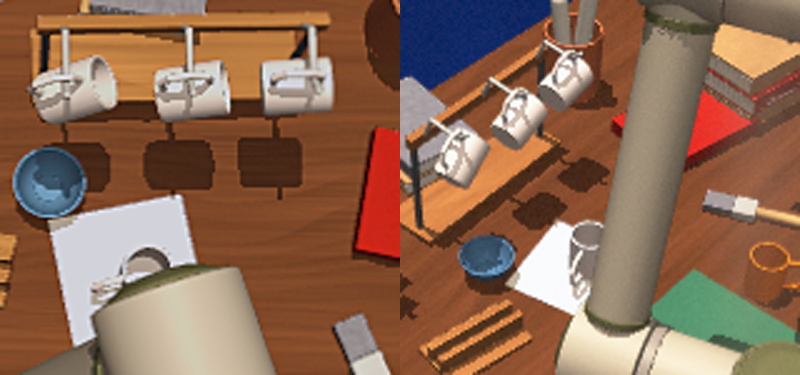

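```bash
cat > st.py <<'E'
from h import *
import os
A=lambda d,x0,y0,x1,y1:(int((abs(d).max(2)[y0:y1,x0:x1]>40).sum()),int(abs(d).max(2)[y0:y1,x0:x1].max()))
t=robot.grab_frame("top").astype(int);s=robot.grab_frame("side").astype(int)
if os.path.exists("pics/p_t.npy"):
    t0=np.load("pics/p_t.npy");s0=np.load("pics/p_s.npy")
    print(robot.observe()["t"],[A(t-t0,x,100,x+40,145) for x in(322,372,420)],"board",A(t-t0,235,105,300,145),"side",A(s-s0,275,115,350,170))
np.save("pics/p_t.npy",t);np.save("pics/p_s.npy",s)
E
for k in 1 2 3 4 5; do python3 st.py; for i in 1 2 3 4 5 6 7; do python3 -m handwheel '[{"x":0,"y":0,"z":0,"ax":0,"ay":0,"az":0,"claw":85},{"x":0,"y":0,"z":0,"ax":0,"ay":0,"az":0,"claw":85},{"x":0,"y":0,"z":0,"ax":0,"ay":0,"az":0,"claw":85},{"x":0,"y":0,"z":0,"ax":0,"ay":0,"az":0,"claw":85},{"x":0,"y":0,"z":0,"ax":0,"ay":0,"az":0,"claw":85}]' >/dev/null; done; done; python3 st.py
```

```text
36.1667 [(0, 4), (0, 6), (436, 211)] board (0, 5) side (155, 206)
39.1833 [(0, 5), (0, 5), (183, 184)] board (0, 5) side (6, 71)
42.2 [(0, 5), (0, 5), (2, 50)] board (0, 6) side (10, 91)
45.2167 [(0, 5), (0, 5), (0, 5)] board (0, 5) side (0, 21)
48.2333 [(0, 7), (0, 5), (0, 5)] board (0, 5) side (0, 25)
```

```bash
python3 -c "
from bench import robot
print(robot.sign_off())"
```

```text
the job is handed in; nothing more can be done
None
```

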